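# Right a fallen tin up the backstop

### The job

A flat-sided tin has fallen over on the bench. Lean its top end against the front of the upright steel backstop plate, with its foot on the bench, and let go of it; then push it up along the plate until it stands upright on its foot, square to the plate, close against it and in the middle of its width. Leave the oil can, the roll of tape and the steel dish where they are.

Things in the scene. Friction and masses are not known exactly. Their poses are not given: they have to be found in the camera images.
- tin_mid (a point): Centre of the fallen tin, half-way up: closed rectangular tin, green with paper panels on its broad faces, steel rims at the ends; 150 mm tall plus cap, 0.2 to 0.42 kg. Rims 52 mm (x) by 64 mm (y), body between them 49 by 61 mm. z runs from foot to top. It starts lying on a broad face, centre 26 mm above the bench, x down, top pointing to the right.
- tin_top (a point): Middle of the tin's flat top, 75 mm from its centre; same axes. A black screw cap (26 mm across, 15 mm high) stands on it, 8 mm towards -x and 12 mm towards +y.
- tin_foot (a point): Middle of the tin's flat foot, 75 mm from its centre; same axes. Friction on bench and plate is about 0.6. Leaning less than about 20 degrees from upright, the tin drops onto its foot by itself; leaning more than about 40 degrees, a push at its foot end may jam it on the plate unless the push is very low.
- backstop_face (a point): Centre of the front face of the backstop, a fixed upright grey steel angle plate 150 mm wide (y), 170 mm high and 8 mm thick, bolted to the bench at the right; the point is 85 mm above the bench. x points through the plate, to the right, square to the face; y ahead, z up. Foot and gussets are behind it. In front of it the bench is clear for 140 mm; then a blue screwdriver, fixed, lies between it and the tin.
- oil_can: Green thumb oil can with a long spout, 70 mm in diameter, 160 mm tall, standing loose beyond the plate as seen from the robot, 160 to 195 mm from its middle; origin at the centre of its underside. Leave it standing.
- tape_roll: Roll of masking tape, 110 mm in diameter, 24 mm high, lying farther from the robot, behind the screwdriver; origin at the centre of its underside. Leave it.
- steel_bowl: Shallow steel dish, 114 mm in diameter, 19 mm high, standing at the left of the work; origin at the centre of its underside. Leave it. Fixed open bins hang over the far left part of the bench, from about 270 mm above it: keep the wrist clear of them.

How it is judged:
By the outcome, as a careful person would: the job done as asked, in the order asked, and still so for the second after the job is handed in, with the robot touching nothing.
It also fails if it takes over 70 s, if anything falls off the work surface, if the arm or the gripper's body presses on something with over 40 N, if the wrist force passes 120 N, or if a joint passes its speed limit or range.

### The arm

A 6-joint arm with a two-finger parallel gripper is mounted at the origin on a cart in front of the work surface, level with it; the furniture and walls round the work are solid. World frame = base frame: x ahead of the robot, y to its left, z up, the work surface at z = 0. Lengths are in m, angles in rad, forces in N, time in s.
With the tool pointing down it reaches from about 0.425 to 1.125 m from the base axis. Payload 14.9 kg.
Tool frame: the origin (TCP) lies midway between the tips of the shut fingers; the grasp point (between the pads) lies 19 mm behind it (arm.grip_depth is the distance from the TCP to the grasp point, in m); y points along the fingers, x is the direction in which the jaws open and shut, and the axes are right-handed (so a half turn about y gives the same grasp; the last joint's range is limited). The gripper opens to 91 mm and grips with 3 to 60 N. Pads are 32 mm wide; open, the fingers measure 118 mm over their backs; the gripper's body (76 mm by 178 mm) begins 60 mm behind the grasp point.
Start: joints at [-1.165, 0.379, 1.734, -0, 1.028, -0.033], TCP at [0.297, -0.634, 0.214] pointing down, gripper open.
Joint ranges: [-2.77, 2.77], [-0.74, 2.19], [0, 2.66], [-1.06, 4.2], [0.31, 2.87], [-3.08, 3.08]. Speed limits (rad/s): [1.89, 1.89, 2.39, 3.14, 3.14, 3.14].

### API

Orientations are given as a rotation vector (axis times angle).
In Python, from bench import arm gives the robot as it stands.
- The arm moves only by the tool drive_tool, never from a script. Its argument "commands" is a list of rows, each a list of 6 numbers: the shift along the tool's x, y, z in cm, then the turn, a rotation vector about the tool's x, y, z in degrees. A call has 1 to 12 rows; each row shifts and turns the commanded pose from where the row before left it, along the tool's axes as they then stand; what a row does not reach is not made up. A row lasts 1/12 s, in which the tool goes at most 41.7 mm and 7.16 degrees, less where a joint would pass 70% of its speed; a pose out of reach is approached as far as the arm can. A call with a gripper value outside its range is refused whole. "hand" is the finger opening in cm, from 0 to 9.12, set as the call begins (left out, the last holds). The fingers move at their own pace and stop on an object; "newtons" is the grip in N (left out, the last holds). Time passes only in rows, so rows that do not move let the fingers close. It gives the time, the measured TCP pose, the force and the opening at its end, in the units of the state.
- arm.read_state(): the state, without advancing time (a new reading comes with each control period).
- arm.capture(name): name is "side" or "top" or "wrist"; returns the picture (480x640x3 uint8, red, green, blue); there is no depth.
- arm.camera_info(name): a dict with "fx", "fy", "cx", "cy" (pixels), "k1" (the pictures are not rectified: a ray, as slopes to the right and down, at radius r is drawn at 1 + k1 r^2 times it, then the intrinsics apply), "xyz" and "orientation" of the camera in the world. Camera axes: x right, y up, looking along -z (the intrinsics and any distortion apply to the point x, -y, -z); pixel columns grow to the right and rows downward; lengths in m; the calibration is good to about 2 mm. A picture is of the moment at which its call begins: read the wrist's pose just before it. camera_info takes no time and is no camera call; for the wrist camera it gives the pose at the moment of the call.
- arm.hand_in(): hands the job in, once; it reports no verdict.
The state is a dict: "time_s": time; "joint_positions": joint angles; "qvel": joint speeds; "joint_torque": joint torques, N m; "tcp_pos": TCP position; "tool_rot": TCP orientation; "contact_force": force on the tool from outside, world axes, zero at the start; "wrist_torque": the same for the moment, N m; "grip_width": finger opening in m.
Only numpy, scipy, OpenCV 4.12 (cv2) and the standard library are available. Lean on these libraries where they do the work, as an engineer would, in place of code of your own. Each camera call takes 0.05 s, during which the arm holds its last target.

## Working session

There is one attempt and no reset: what is moved stays moved. The work goes in short steps, Python scripts to look and compute and a tool call to move; the robot and the scene stay as the last step left them, time stands still between calls to the robot, and variables do not carry over. Pictures are saved under pics/ and viewed, and the job is handed in when it is done.

Besides the shell and the picture viewer there is one more tool, called after "Emit:" as name(argument=value, ...), one argument or row to a line, values as JSON. drive_tool: Moves the arm, as the interface text tells. Its arguments: {"type":"object","properties":{"commands":{"type":"array"},"hand":{"type":"number"},"newtons":{"type":"number"}},"required":["commands"]}

```bash
ls; mkdir -p pics
python3 - <<'E'
from bench import arm
import cv2
s=arm.read_state();print(s)
for n in("side","top","wrist"):
    print(n,arm.camera_info(n))
    cv2.imwrite(f"pics/{n}0.png",arm.capture(n)[:,:,::-1])
E
```

```text
pics
{'time_s': 0.0, 'joint_positions': array([-1.16532671e+00,  3.79397055e-01,  1.73476230e+00, -7.34316820e-06,
        1.02848624e+00, -3.32729473e-02]), 'qvel': array([ 7.26930781e-04,  4.80507883e-04, -1.42333360e-04, -1.06731508e-04,
       -4.13385046e-04,  2.80530761e-05]), 'joint_torque': array([-1.31329034e-03, -7.63726401e+01, -4.34365690e+01,  6.50465023e-02,
        4.24109108e-02, -5.67458869e-05]), 'tcp_pos': array([ 0.29722081, -0.63334467,  0.21330545]), 'tool_rot': array([-1.38478839,  0.88088282, -0.87945003]), 'contact_force': array([0.19443742, 0.01801081, 0.13456104]), 'wrist_torque': array([0.01163641, 0.01511146, 0.03675107]), 'grip_width': 0.09143989874978532}
side {'fx': 561.7139090140012, 'fy': 561.7139090140012, 'cx': 321.1865074313534, 'cy': 241.207858400504, 'k1': 0.050502709181807284, 'xyz': array([-0.08645868,  0.54240827,  1.03902372]), 'orientation': array([ 0.39029148, -0.8151904 , -2.17558431])}
top {'fx': 500.09704491946724, 'fy': 500.09704491946724, 'cx': 321.7607533258357, 'cy': 242.39368429917567, 'k1': -0.01610274740826707, 'xyz': array([ 4.18115887e-01, -1.05735171e-03,  1.07996447e+00]), 'orientation': array([ 0.10381134, -0.10416374, -1.58684128])}
wrist {'fx': 402.37824798244594, 'fy': 402.37824798244594, 'cx': 314.19923345985967, 'cy': 235.33890005051396, 'k1': 0.006070619802644004, 'xyz': array([ 0.36418463, -0.60280286,  0.38462726]), 'orientation': array([-0.23495564,  0.15011341, -1.1249172 ])}
```

View pics/side0.png

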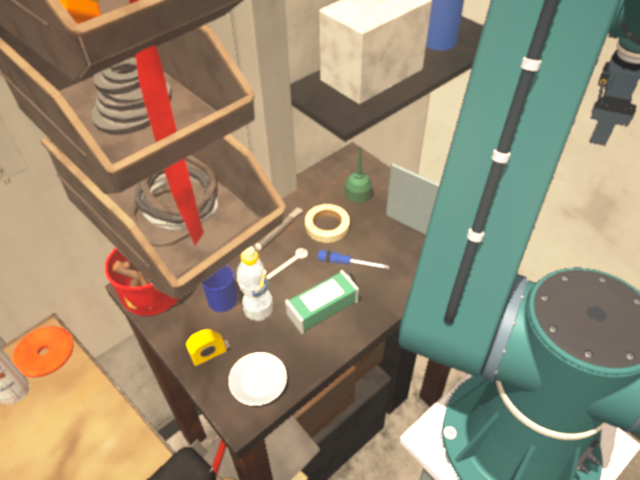

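View pics/top0.png

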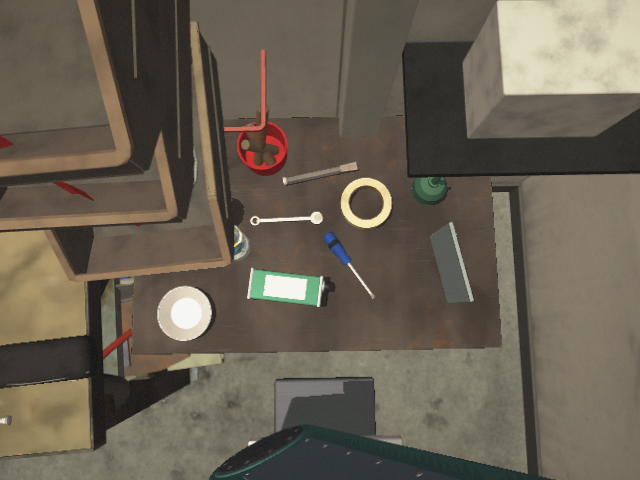

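View pics/wrist0.png

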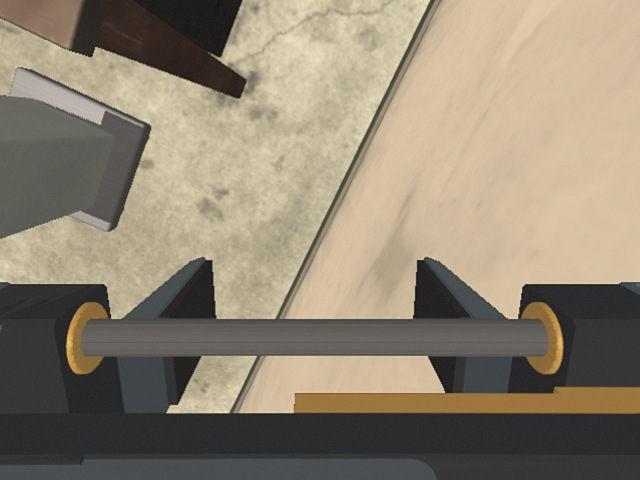

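The top view shows the tin at about (286,287) with its cap to the right, the plate's face at about (440,270) to (462,262), and the screwdriver between them. The arm hides nothing that matters in this view.

```bash
cat > h.py <<'E'
import numpy as np,cv2
from scipy.spatial.transform import Rotation as R
from bench import arm
def cam(n):
    c=arm.camera_info(n); c=dict(c); c['R']=R.from_rotvec(c['orientation']).as_matrix(); return c
def ray(c,u,v):
    K=np.array([[c['fx'],0,c['cx']],[0,c['fy'],c['cy']],[0,0,1]])
    p=cv2.undistortPoints(np.array([[[u,v]]],float),K,np.array([c['k1'],0,0,0.]))[0,0]
    d=c['R']@np.array([p[0],-p[1],-1]); return np.array(c['xyz']),d/np.linalg.norm(d)
def onz(c,u,v,z):
    o,d=ray(c,u,v); return o+d*(z-o[2])/d[2]
def proj(c,P):
    q=c['R'].T@(np.asarray(P)-c['xyz']); x,y=q[0]/-q[2],-q[1]/-q[2]
    f=1+c['k1']*(x*x+y*y); return np.array([c['fx']*x*f+c['cx'],c['fy']*y*f+c['cy']])
def tri(c1,p1,c2,p2):
    o1,d1=ray(c1,*p1);o2,d2=ray(c2,*p2)
    t=np.linalg.lstsq(np.c_[d1,-d2],o2-o1,rcond=None)[0]
    a=o1+d1*t[0];b=o2+d2*t[1]; return (a+b)/2,np.linalg.norm(a-b)
def st():
    s=arm.read_state(); m=R.from_rotvec(s['tool_rot']).as_matrix()
    np.set_printoptions(precision=4,suppress=True)
    print('t',round(s['time_s'],2),'tcp',s['tcp_pos'],'F',s['contact_force'],'w',round(s['grip_width'],4));print('tool axes cols x,y,z:\n',m); return s,m
def crop(img,x0,y0,x1,y1,k,name):
    cv2.imwrite('pics/'+name,cv2.resize(img[y0:y1,x0:x1],None,fx=k,fy=k,interpolation=cv2.INTER_CUBIC))
E
python3 - <<'E'
from h import *
st()
t=cv2.imread('pics/top0.png');s=cv2.imread('pics/side0.png')
crop(t,410,200,490,320,5,'tplate.png');crop(s,370,150,450,250,6,'splate.png')
crop(t,235,255,345,320,7,'ttin.png')
for n,im in(('top',t),('side',s)):
    h=cv2.cvtColor(im,cv2.COLOR_BGR2HSV)
    m=cv2.inRange(h,(60,90,60),(85,255,255))
    k,l,stt,cen=cv2.connectedComponentsWithStats(m)
    for i in range(1,k):
        if 100<stt[i,4]<6000: print(n,stt[i],cen[i])
E
```

```text
t 0.15 tcp [ 0.2973 -0.6334  0.2134] F [ 0.4505  0.7472 -0.073 ] w 0.0911
tool axes cols x,y,z:
 [[ 0.4249 -0.0003  0.9053]
 [-0.9053  0.0008  0.4249]
 [-0.0008 -1.      0.    ]]
top [251 270  69  36 939] [284.9116 287.4824]
side [555   0  47  44 783] [575.2465  14.8059]
side [606 384  34  29 359] [626.4318 397.8579]
side [444 407  24  32 353] [455.881 421.   ]
side [519 428  17  29 126] [527.3571 441.5   ]
side [577 466  24  14 171] [590.0643 474.614 ]
```

```bash
sleep 1; ls pics
```

```text
side0.png
splate.png
top0.png
tplate.png
ttin.png
wrist0.png
```

View pics/tplate.png

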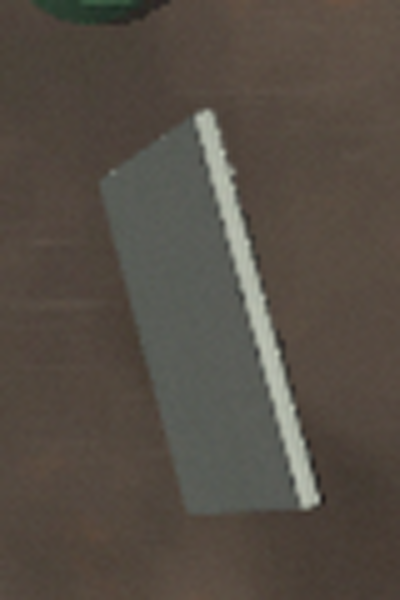

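View pics/splate.png

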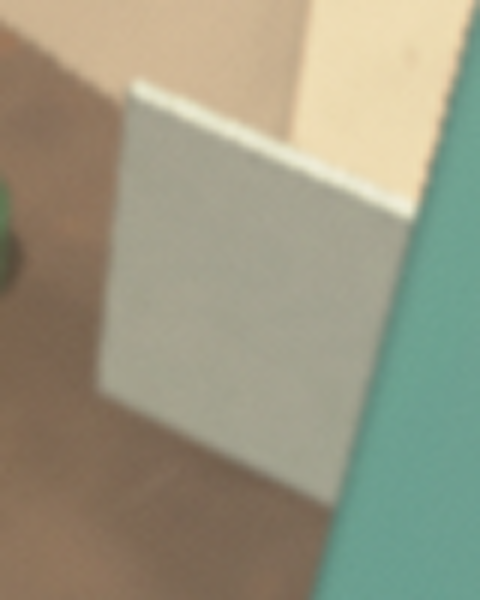

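View pics/ttin.png

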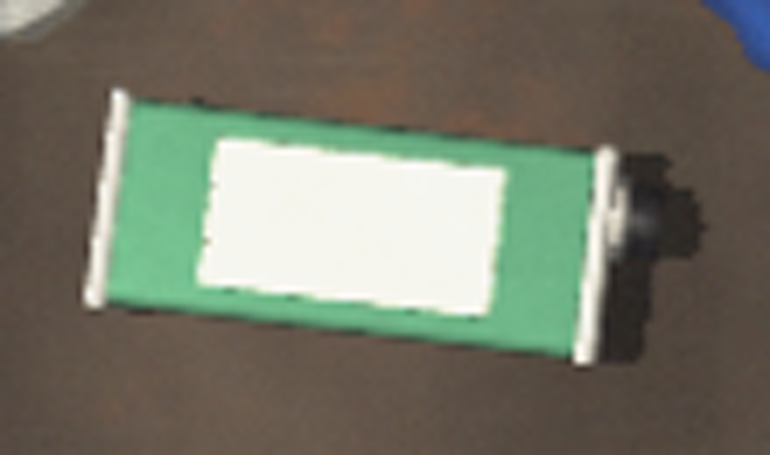

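The plate crop gives face corners at the bench of (430,236) and (447.6,302.8), with the top front edge from (449,222.6) to (469.6,301.6). The tin crop gives rim corners at (252,268), (248.4,298.6), (321.7,276.4) and (318.6,306.7).

Run:
```python
from h import *
c=cam('top')
A,B=onz(c,430,236,0),onz(c,447.6,302.8,0)
C,D=onz(c,449,222.6,.17),onz(c,469.6,301.6,.17)
for n,a,b in(('bot',A,B),('top',C,D)):
    y=(a-b);L=np.linalg.norm(y);y/=L
    print(n,a,b,'len',L,'mid',(a+b)/2,'yaw y',np.degrees(np.arctan2(y[1],y[0])))
z=.052
f1,f2,t1,t2=[onz(c,*p,z) for p in((251.9,267.9),(248.4,298.6),(321.7,276.4),(318.6,306.7))]
print(f1,f2,t1,t2)
print('len',np.linalg.norm((t1+t2-f1-f2)/2),'w',np.linalg.norm(f1-f2),np.linalg.norm(t1-t2))
d=(t1+t2-f1-f2)/2; print('mid',(f1+f2+t1+t2)/4,'dir deg',np.degrees(np.arctan2(d[1],d[0])))
# cross-check with side view
s=cam('side')
for P in(A,B,C,D,f1,f2,t1,t2): print(proj(s,P))
# screwdriver tip/handle, and other items
for p in((374,298),(327,233),(345,263),(431,188),(367,203),(185,314)): print(p,onz(c,*p,.01))
```

```text
bot [ 0.57126175 -0.23917876  0.        ] [ 0.42579212 -0.27024212  0.        ] len 0.14874927109184138 mid [ 0.49852694 -0.25471044  0.        ] yaw y 12.053815377371631
top [ 0.57149218 -0.2380087   0.17      ] [ 0.42595817 -0.26785791  0.17      ] len 0.14856352848951487 mid [ 0.49872517 -0.25293331  0.17      ] yaw y 11.590696377034453
[0.50434805 0.14235813 0.052     ] [0.44156958 0.14954763 0.052     ] [ 0.48418902 -0.00112744  0.052     ] [0.42252768 0.00633564 0.052     ]
len 0.14468259146085796 w 0.06318881070349794 0.06211133170793487
mid [0.46315858 0.07427849 0.052     ] dir deg -97.78592344859544
[387.27861441 214.15796621]
[438.75396641 239.43221208]
[392.12205273 163.6049434 ]
[448.75388056 189.25309718]
[287.10716258 299.25491725]
[303.33827585 319.41751506]
[342.47347106 269.72017104]
[359.16450458 287.94746743]
(374, 298) [ 0.43886702 -0.11152761  0.01      ]
(327, 233) [ 0.58054627 -0.01433162  0.01      ]
(345, 263) [ 0.51471324 -0.05166901  0.01      ]
(431, 188) [ 0.67603199 -0.24421074  0.01      ]
(367, 203) [ 0.64509369 -0.102892    0.01      ]
(185, 314) [0.41242178 0.29034686 0.01      ]
```

```bash
cat >> h.py <<'E'
PM=np.array([.4986,-.2538,0]);PY=np.array([np.cos(np.radians(11.8)),np.sin(np.radians(11.8)),0]);PX=np.array([PY[1],-PY[0],0]) # plate
def toolrot(jx,tilt):
    # jaw axis yaw (deg), tilt: tool-y turned from down by tilt deg about jaw axis (+ = toward tool z)
    a=np.radians(jx);x=np.array([np.cos(a),np.sin(a),0]);y=np.array([0,0,-1.]);z=np.cross(x,y)
    return np.c_[x,y,z]@R.from_rotvec([np.radians(tilt),0,0]).as_matrix()
def plan(M,p,Mt,pt):
    print('turn deg (tool axes)',np.degrees(R.from_matrix(M.T@Mt).as_rotvec()))
    print('then shift cm after turn',100*Mt.T@(pt-p),' / before turn',100*M.T@(pt-p),'dist mm',1000*np.linalg.norm(pt-p))
E
python3 - <<'E'
from h import *
s,M=st(); p=s['tcp_pos']
t=np.array([np.cos(np.radians(-97.8)),np.sin(np.radians(-97.8)),0])
Mt=toolrot(-7.8,0); plan(M,p,Mt,np.array([.4632,.0743,.25])-.01*t)
print(Mt)
c=cam('top')
for z in(.27,.35): print('bin corner',onz(c,228,262,z),onz(c,192,25,z))
E
```

```text
t 0.15 tcp [ 0.2973 -0.6334  0.2134] F [ 0.4505  0.7472 -0.073 ] w 0.0911
tool axes cols x,y,z:
 [[ 0.4249 -0.0003  0.9053]
 [-0.9053  0.0008  0.4249]
 [-0.0008 -1.      0.    ]]
turn deg (tool axes) [ -0.025  -57.0575  -0.0425]
then shift cm after turn [ 6.8333 -3.6553 73.3689]  / before turn [-57.8594  -3.6064  45.6325] dist mm 737.7698325602919
[[ 0.9907  0.      0.1357]
 [-0.1357  0.      0.9907]
 [ 0.     -1.      0.    ]]
bin corner [0.4964 0.1508 0.27  ] [0.9119 0.2167 0.27  ]
bin corner [0.4887 0.1358 0.35  ] [0.8632 0.1952 0.35  ]
```

Emit:
drive_tool(
  commands=[
    [0,-2.5,0,0,-7,0],
    [0,-2.5,0,0,-7,0],
    [0,-1,0,0,-7,0],
    [0,0,0,0,-7,0],
  ],
  hand=9.12,
)

```text
time_s: 0.48
tcp_pos: [0.2979, -0.6348, 0.277]
tool_rot: [-1.515, 0.497, -0.501]
contact_force: [0.6, -0.9, -0.2]
grip_width: 0.0913
```

Emit:
drive_tool(
  commands=[
    [0,0,0,0,-7,0],
    [0,0,0,0,-7,0],
    [0,0,0,0,-7,0],
    [0,0,0,0,-7,0],
    [0,0,0,0,-1,0],
    [0.4,0,4,0,0,0],
    [0.4,0,4,0,0,0],
    [0.4,0,4,0,0,0],
    [0.4,0,4,0,0,0],
    [0.4,0,4,0,0,0],
    [0.4,0,4,0,0,0],
  ],
)

```text
time_s: 1.4
tcp_pos: [0.3539, -0.3973, 0.2738]
tool_rot: [-1.568, 0.111, -0.111]
contact_force: [0.5, -0.2, -0.4]
grip_width: 0.0914
```

Run:
```python
from h import *
s,M=st();print(s['joint_positions'])
t=np.array([np.cos(np.radians(-97.8)),np.sin(np.radians(-97.8)),0])
plan(M,s['tcp_pos'],toolrot(-7.8,0),np.array([.4632,.0743,.25])-.01*t)
```

```text
t 1.4 tcp [ 0.3539 -0.3973  0.2738] F [ 0.493  -0.1811 -0.3874] w 0.0914
tool axes cols x,y,z:
 [[ 0.99   -0.      0.1409]
 [-0.1409  0.0001  0.99  ]
 [-0.     -1.      0.0001]]
[-0.887   0.0391  2.0319  0.0001  1.0707 -0.7457]
turn deg (tool axes) [-0.0067 -0.3022 -0.0014]
then shift cm after turn [ 4.4299  2.3774 49.2123]  / before turn [ 4.1704  2.383  49.2347] dist mm 494.6838867362989
```

Emit:
drive_tool(
  commands=[
    [0.9,0,4,0,0,0],
    [0.9,0,4,0,0,0],
    [0.9,0,4,0,0,0],
    [0.9,0,4,0,0,0],
    [0.6,0,4,0,0,0],
    [0,0,4,0,0,0],
    [0,0,4,0,0,0],
    [0,0,4,0,0,0],
    [0,0,4,3,0,0],
    [0,0,4,4,0,0],
    [0,0,3.5,4,0,0],
    [0,0,0,4,0,0],
  ],
)

```text
time_s: 2.4
tcp_pos: [0.4557, 0.0302, 0.2814]
tool_rot: [-1.303, 0.089, -0.117]
contact_force: [1.1, 0.4, 0.6]
grip_width: 0.0913
```

Run:
```python
from h import *
s,M=st();print(s['joint_positions'])
t=np.array([np.cos(np.radians(-97.8)),np.sin(np.radians(-97.8)),0])
Mt=toolrot(-7.8,15)
g=np.array([.4632,.0743,.028])-.01*t
plan(M,s['tcp_pos'],Mt,g+.019*Mt[:,1]); print(g+.019*Mt[:,1])
w=cam('wrist');cv2.imwrite('pics/w1.png',arm.capture('wrist')[:,:,::-1]);cv2.imwrite('pics/t1.png',arm.capture('top')[:,:,::-1])
z=.052;c=cam('top')
for p in((251.9,267.9),(248.4,298.6),(321.7,276.4),(318.6,306.7)): print(proj(w,onz(c,*p,z)))
```

```text
t 2.4 tcp [0.4557 0.0302 0.2814] F [1.095  0.3797 0.6395] w 0.0913
tool axes cols x,y,z:
 [[ 0.9907  0.036   0.1312]
 [-0.1361  0.2604  0.9559]
 [ 0.0003 -0.9648  0.2629]]
[-0.1411 -0.1161  2.1843  0.3005  1.0934 -0.1462]
turn deg (tool axes) [-0.2422 -0.017   0.0204]
then shift cm after turn [ 0.1478 27.7898 -1.2703]  / before turn [ 0.1382 27.7843 -1.3877] dist mm 278.1925061834529
[0.4652 0.0891 0.0096]
[345.8968 146.4067]
[284.4892 147.7816]
[345.4601 287.2748]
[285.066  288.2372]
```

View pics/w1.png

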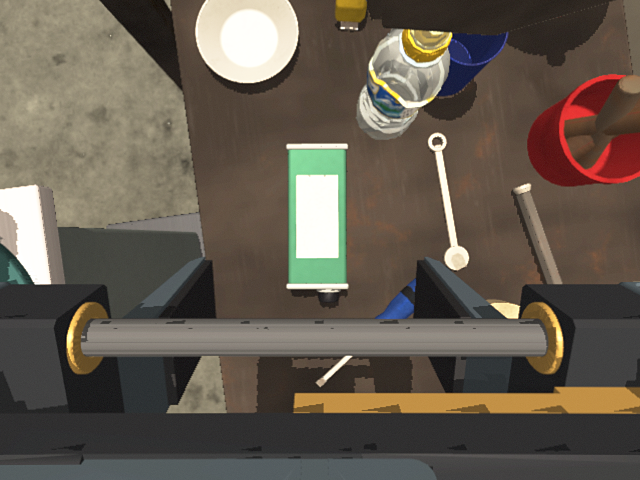

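The tin appears upright in the wrist view with rim corners at about (287,146), (347,145), (287,288) and (347,288). That is within 3 px of my projection from the top view, and it sits between the fingers.

Run:
```python
from h import *
s,M=st()
Mt=toolrot(-7.8,20)
g=np.array([.464,.0743,.030])
plan(M,s['tcp_pos'],Mt,g+.019*Mt[:,1])
```

```text
t 2.5 tcp [0.4548 0.0259 0.28  ] F [ 0.111  -0.0179  0.6427] w 0.0912
tool axes cols x,y,z:
 [[ 0.9903  0.035   0.1343]
 [-0.1388  0.2577  0.9562]
 [-0.0012 -0.9656  0.26  ]]
turn deg (tool axes) [ 4.929  -0.1894 -0.0098]
then shift cm after turn [ 0.258  27.0777 -3.9296]  / before turn [ 0.2718 27.3151 -1.5876] dist mm 273.62551535591183
```

Emit:
drive_tool(
  commands=[
    [0,0,0,5,0,0],
    [0.2,3,-2,0,0,0],
    [0,3,-1.9,0,0,0],
    [0,3,0,0,0,0],
    [0,3,0,0,0,0],
    [0,3,0,0,0,0],
    [0,3,0,0,0,0],
    [0,2,0,0,0,0],
    [0,1,0,0,0,0],
    [0,0,0,0,0,0],
  ],
)

```text
time_s: 3.33
tcp_pos: [0.4607, 0.0603, 0.068]
tool_rot: [-1.22, 0.088, -0.118]
contact_force: [-0.1, 1.3, -0.6]
grip_width: 0.0912
```

Run:
```python
from h import *
s,M=st()
Mt=toolrot(-7.8,20)
g=np.array([.464,.0743,.030])
plan(M,s['tcp_pos'],Mt,g+.019*Mt[:,1])
cv2.imwrite('pics/w2.png',arm.capture('wrist')[:,:,::-1])
```

```text
t 3.33 tcp [0.4607 0.0603 0.068 ] F [-0.0733  1.2757 -0.6188] w 0.0912
tool axes cols x,y,z:
 [[ 0.9905  0.0433  0.1306]
 [-0.1375  0.3383  0.9309]
 [-0.0038 -0.9401  0.341 ]]
turn deg (tool axes) [ 0.0613 -0.173  -0.1712]
then shift cm after turn [0.1366 5.963  0.0456]  / before turn [0.1543 5.9625 0.0525] dist mm 59.6471060967746
```

View pics/w2.png

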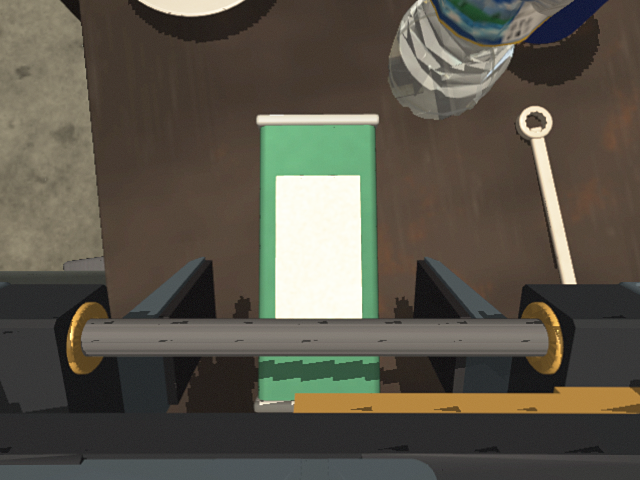

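The tin is square in the view, with its middle at column 318 against a finger middle of 315, so I descend and grip.

Emit:
drive_tool(
  commands=[
    [0.1,2,0,0,0,0],
    [0,2,0,0,0,0],
    [0,1.5,0,0,0,0],
    [0,0.4,0,0,0,0],
    [0,0,0,0,0,0],
    [0,0,0,0,0,0],
  ],
)

```text
time_s: 3.88
tcp_pos: [0.4663, 0.0797, 0.0153]
tool_rot: [-1.22, 0.083, -0.121]
contact_force: [0.3, -0.4, 0.7]
grip_width: 0.0911
```

Emit:
drive_tool(
  commands=[
    [0,0,0,0,0,0],
    [0,0,0,0,0,0],
    [0,0,0,0,0,0],
    [0,0,0,0,0,0],
    [0,0,0,0,0,0],
    [0,0,0,0,0,0],
    [0,0,0,0,0,0],
    [0,0,0,0,0,0],
    [0,0,0,0,0,0],
  ],
  hand=5,
  newtons=30,
)

```text
time_s: 4.63
tcp_pos: [0.4657, 0.08, 0.0144]
tool_rot: [-1.22, 0.083, -0.119]
contact_force: [-1.9, -2.3, 8.0]
grip_width: 0.0612
```

Emit:
drive_tool(
  commands=[
    [0,-0.94,0.34,0,0,0],
    [0,-2,0.7,0,0,0],
    [0,-2.8,1,0,0,0],
    [0,-2.8,1,0,0,0],
    [0,-2.8,1,0,0,0],
    [0,-1.9,0.7,0,0,0],
    [0,0,0,0,0,0],
  ],
)

```text
time_s: 5.22
tcp_pos: [0.4673, 0.0792, 0.1583]
tool_rot: [-1.22, 0.079, -0.123]
contact_force: [1.6, 0.0, -1.6]
grip_width: 0.0609
```

Run:
```python
from h import *
s,M=st();print(s['joint_positions'])
x=M[:,0];print('yaw jaw',np.degrees(np.arctan2(x[1],x[0])),'tilt',np.degrees(np.arcsin(M[2,2])))
cv2.imwrite('pics/s3.png',arm.capture('side')[:,:,::-1])
```

```text
t 5.22 tcp [0.4673 0.0792 0.1583] F [ 1.5604  0.0113 -1.6211] w 0.0609
tool axes cols x,y,z:
 [[ 0.9906  0.0518  0.1267]
 [-0.1368  0.3383  0.931 ]
 [ 0.0054 -0.9396  0.3422]]
[-0.0774  0.0984  2.2555  0.4848  0.8217 -0.2807]
yaw jaw -7.860861216471727 tilt 20.011608686966607
```

View pics/s3.png

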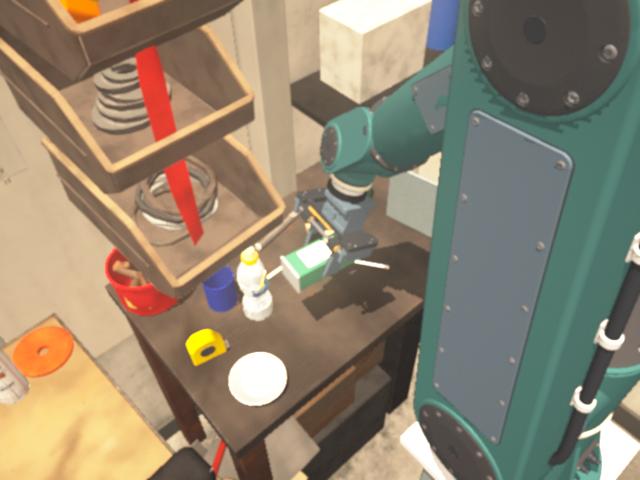

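The side view shows the tin held level above the bench at about (310,262), clear of the bottle and the bins.

```bash
cat >> h.py <<'E'
def place(lean,up=0,back=0):
    a=np.radians(lean);Z=np.array([0,0,1.])
    tz=np.cos(a)*Z+np.sin(a)*PX; tx=np.cos(a)*PX-np.sin(a)*Z
    E=PM-PX*(.150*np.sin(a)+back)+Z*up
    C=E+.075*tz-.026*tx; G=C-.006*tx-.0007*tz
    Mt=toolrot(11.8,20-(90-lean)); return Mt,G+.019*Mt[:,1],C,tz
E
python3 - <<'E'
from h import *
s,M=st()
for l,u,b in((60,.10,.12),(30,.06,.06),(30,.03,.02),(30,0,0)):
    Mt,p,C,tz=place(l,u,b);print(l,'p',p,'C',C);plan(M,s['tcp_pos'],Mt,p)
E
```

```text
t 5.27 tcp [0.4664 0.0792 0.1562] F [-0.0957  0.9726 -4.8501] w 0.0611
tool axes cols x,y,z:
 [[ 0.9906  0.0501  0.1272]
 [-0.1367  0.3384  0.931 ]
 [ 0.0036 -0.9397  0.3421]]
60 p [ 0.4581 -0.0597  0.1462] C [ 0.4581 -0.06    0.16  ]
turn deg (tool axes) [-29.6712 -19.787    1.9377]
then shift cm after turn [ -3.654    3.322  -13.0518]  / before turn [  1.073   -3.799  -13.3848] dist mm 139.54800139088232
30 p [ 0.4754 -0.1428  0.1258] C [ 0.4741 -0.1363  0.138 ]
turn deg (tool axes) [-59.3569 -20.3     -3.3632]
then shift cm after turn [ -3.654   16.4204 -14.8378]  / before turn [  3.9219  -4.6115 -21.5985] dist mm 224.30820744785495
30 p [ 0.4836 -0.182   0.0958] C [ 0.4822 -0.1755  0.108 ]
turn deg (tool axes) [-59.3569 -20.3     -3.3632]
then shift cm after turn [ -3.654   21.2897 -15.9736]  / before turn [  5.2567  -3.0766 -26.166 ] dist mm 268.65568358101854
30 p [ 0.4877 -0.2016  0.0658] C [ 0.4863 -0.1951  0.078 ]
turn deg (tool axes) [-59.3569 -20.3     -3.3632]
then shift cm after turn [ -3.654   24.8734 -15.5774]  / before turn [  5.9188  -0.8997 -28.9629] dist mm 295.7517219007323
```

Emit:
drive_tool(
  commands=[
    [0,0,0,0,-6.2,2.3],
    [0,0,0,0,-6.2,2.3],
    [0,0,0,0,-6.2,2.3],
    [0,-1.3,-3.6,-2,0,0],
    [0,-1.3,-3.6,-6,0,0],
    [0,-1.1,-3.6,-6,0,0],
    [0,-0.6,-3.6,-6,0,0],
    [0,0,0,0,0,0],
  ],
)

```text
time_s: 5.93
tcp_pos: [0.4971, -0.0708, 0.1602]
tool_rot: [-1.571, -0.163, 0.166]
contact_force: [-0.2, 1.0, -4.7]
grip_width: 0.0608
```

Run:
```python
from h import *
s,M=st();print(s['joint_positions'])
for l,u,b in((30,.06,.06),(30,.03,.02)):
    Mt,p,C,tz=place(l,u,b);plan(M,s['tcp_pos'],Mt,p)
```

```text
t 5.93 tcp [ 0.4971 -0.0708  0.1602] F [-0.2045  1.0229 -4.6739] w 0.0608
tool axes cols x,y,z:
 [[ 0.9782 -0.0016 -0.2078]
 [ 0.2078 -0.0066  0.9782]
 [-0.0029 -1.     -0.0061]]
[-0.1843  0.1455  2.1565 -0.0091  0.8399 -0.3875]
turn deg (tool axes) [-39.6483   0.2423  -0.0929]
then shift cm after turn [-3.595   6.8845 -2.8472]  / before turn [-3.6069  3.4946 -6.573 ] dist mm 82.72066895822137
turn deg (tool axes) [-39.6483   0.2423  -0.0929]
then shift cm after turn [-3.595  11.7538 -3.983 ]  / before turn [ -3.6115   6.5191 -10.5545] dist mm 129.2053990788996
```

Emit:
drive_tool(
  commands=[
    [-0.6,0,-1,-6.6,0,0],
    [-0.6,0,-1,-6.6,0,0],
    [-0.6,0,-1,-6.6,0,0],
    [-0.6,0,-1,-6.6,0,0],
    [-0.6,0,-1,-6.6,0,0],
    [-0.6,0,-1,-6.6,0,0],
    [0,0,0,0,0,0],
    [0,0,0,0,0,0],
  ],
)

```text
time_s: 6.6
tcp_pos: [0.4719, -0.1293, 0.1758]
tool_rot: [-2.246, -0.234, 0.12]
contact_force: [-0.1, -0.5, -3.3]
grip_width: 0.0606
```

Run:
```python
from h import *
s,M=st();print(s['joint_positions'])
for l,u,b in((30,.06,.06),(30,.03,.02)):
    Mt,p,C,tz=place(l,u,b);plan(M,s['tcp_pos'],Mt,p)
cv2.imwrite('pics/t4.png',arm.capture('top')[:,:,::-1])
cv2.imwrite('pics/s4.png',arm.capture('side')[:,:,::-1])
```

```text
t 6.6 tcp [ 0.4719 -0.1293  0.1758] F [-0.0853 -0.5115 -3.2782] w 0.0606
tool axes cols x,y,z:
 [[ 0.9779  0.127  -0.1662]
 [ 0.2091 -0.6198  0.7564]
 [-0.0069 -0.7744 -0.6326]]
[ 0.032   0.1284  2.2909 -0.9653  0.8607  0.5261]
turn deg (tool axes) [-0.7552  0.4615 -0.1329]
then shift cm after turn [0.0693 4.7294 2.1379]  / before turn [0.0972 4.7569 2.0747] dist mm 51.90582422987852
turn deg (tool axes) [-0.7552  0.4615 -0.1329]
then shift cm after turn [0.0693 9.5986 1.0021]  / before turn [0.0991 9.6108 0.8748] dist mm 96.51051233173298
```

View pics/t4.png

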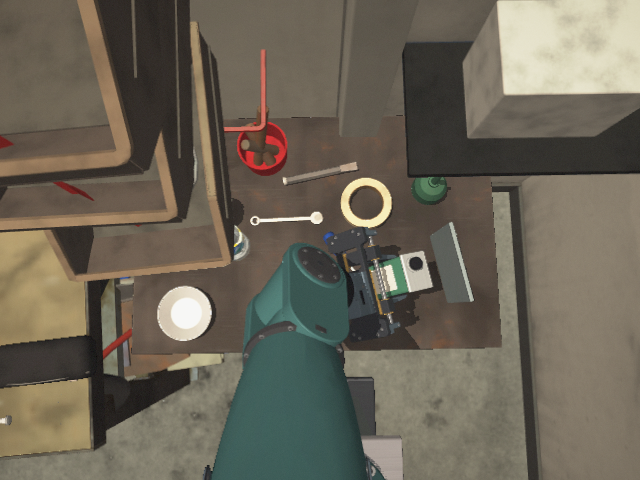

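View pics/s4.png

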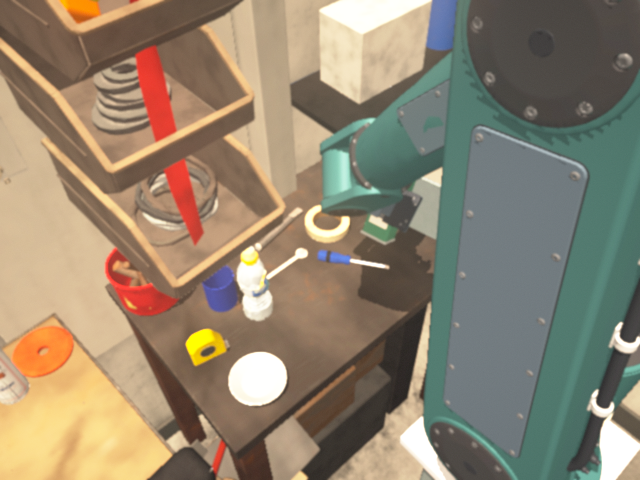

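The top view shows the tin tilted and square to the plate with its cap at (416,264), and the gripper behind it. I continue towards the plate.

Emit:
drive_tool(
  commands=[
    [0,2.5,0.5,0,0,0],
    [0,2.5,0.4,0,0,0],
    [0,2.5,0,0,0,0],
    [0,2,0,0,0,0],
    [0,0,0,0,0,0],
    [0,0,0,0,0,0],
  ],
)

```text
time_s: 7.2
tcp_pos: [0.4886, -0.1729, 0.1162]
tool_rot: [-2.222, -0.202, 0.129]
contact_force: [0.1, 1.1, -4.1]
grip_width: 0.0604
```

Run:
```python
from h import *
s,M=st();print(s['joint_positions'])
for l,u,b in((30,.03,.02),(30,.0,.0),(30,0,.01)):
    Mt,p,C,tz=place(l,u,b);plan(M,s['tcp_pos'],Mt,p)
im=arm.capture('top')[:,:,::-1];cv2.imwrite('pics/t5.png',im);crop(im,360,200,490,340,4,'t5c.png')
```

```text
t 7.2 tcp [ 0.4886 -0.1729  0.1162] F [ 0.0812  1.1384 -4.11  ] w 0.0604
tool axes cols x,y,z:
 [[ 0.9814  0.1003 -0.1638]
 [ 0.1909 -0.6034  0.7743]
 [-0.0212 -0.7911 -0.6113]]
[-0.0738  0.2759  2.2574 -1.0594  0.7498  0.5839]
turn deg (tool axes) [-2.3163  0.1432 -1.4418]
then shift cm after turn [-0.6734  2.07    0.7076]  / before turn [-0.6191  2.1132  0.6247] dist mm 22.889099304132333
turn deg (tool axes) [-2.3163  0.1432 -1.4418]
then shift cm after turn [-0.6734  5.6537  1.1039]  / before turn [-0.5279  5.7088  0.8757] dist mm 57.99695102019555
turn deg (tool axes) [-2.3163  0.1432 -1.4418]
then shift cm after turn [-0.6734  5.0109  1.87  ]  / before turn [-0.5418  5.0977  1.6671] dist mm 53.90687299779598
```

View pics/t5c.png

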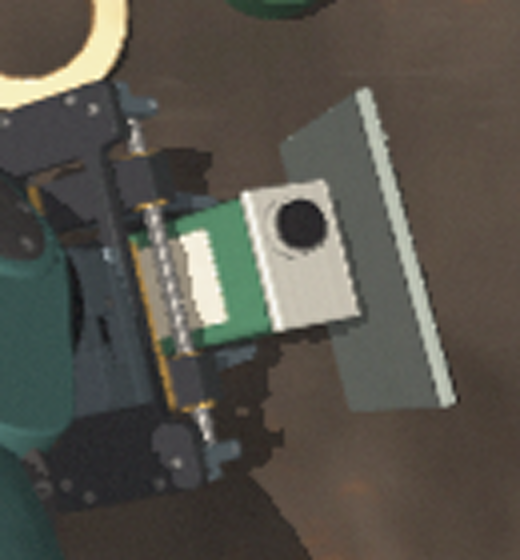

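The crop shows the tin square, with its top edge about 20 mm short of the plate. Joint 4 is at its limit (-1.06) though, so I'll use a slightly larger lean of about 38° and a less tilted tool.

Emit:
drive_tool(
  commands=[
    [0,0,0,3.5,0,0],
    [0,0,0,3,0,0],
    [0,0,0,0,0,0],
  ],
)

```text
time_s: 7.5
tcp_pos: [0.4894, -0.1724, 0.1178]
tool_rot: [-2.108, -0.194, 0.135]
contact_force: [1.1, -0.1, -3.4]
grip_width: 0.0609
```

```bash
cat >> h.py <<'E'
def roll(s,M):
    q=s['joint_positions'];P=q[1]+q[2];f=np.array([np.sin(P)*np.cos(q[0]),np.sin(P)*np.sin(q[0]),np.cos(P)])
    u=np.array([np.cos(P)*np.cos(q[0]),np.cos(P)*np.sin(q[0]),-np.sin(P)]);r=np.array([np.sin(q[0]),-np.cos(q[0]),0])
    d=M[:,1];return -np.arctan2(d@r,d@u),np.arccos(d@f)
E
python3 - <<'E'
from h import *
s,M=st();print(s['joint_positions'],roll(s,M))
for l,u,b in((38,.03,.02),(38,.0,.0)):
    Mt,p,C,tz=place(l,u,b);plan(M,s['tcp_pos'],Mt,p)
E
```

```text
t 7.5 tcp [ 0.4894 -0.1724  0.1178] F [ 1.1007 -0.102  -3.389 ] w 0.0609
tool axes cols x,y,z:
 [[ 0.9811  0.0843 -0.174 ]
 [ 0.1925 -0.5107  0.838 ]
 [-0.0182 -0.8556 -0.5173]]
[-0.125   0.2446  2.2439 -0.8887  0.6934  0.3889] (np.float64(-0.888689485520309), np.float64(0.6934252205529138))
turn deg (tool axes) [-0.8523 -0.0494 -1.2537]
then shift cm after turn [-0.7643  2.1647  1.377 ]  / before turn [-0.7177  2.2012  1.3439] dist mm 26.769966704849804
turn deg (tool axes) [-0.8523 -0.0494 -1.2537]
then shift cm after turn [-0.7643  5.7687  1.2707]  / before turn [-0.6388  5.8023  1.184 ] dist mm 59.56238644917211
```

Emit:
drive_tool(
  commands=[
    [0,0,0,-0.5,0,-1.2],
    [-0.4,1.1,0.7,0,0,0],
    [-0.3,1,0.6,0,0,0],
    [0,0,0,0,0,0],
    [0,0,0,0,0,0],
  ],
)

```text
time_s: 7.92
tcp_pos: [0.4811, -0.1735, 0.0916]
tool_rot: [-2.117, -0.216, 0.126]
contact_force: [0.5, 0.1, -3.8]
grip_width: 0.061
```

Run:
```python
from h import *
s,M=st();print(s['joint_positions'],roll(s,M))
for l,u,b in((38,.03,.02),(38,.0,.0)):
    Mt,p,C,tz=place(l,u,b);plan(M,s['tcp_pos'],Mt,p)
```

```text
t 7.92 tcp [ 0.4811 -0.1735  0.0916] F [ 0.513   0.063  -3.7543] w 0.061
tool axes cols x,y,z:
 [[ 0.979   0.1039 -0.1753]
 [ 0.2038 -0.5165  0.8317]
 [-0.0041 -0.85   -0.5268]]
[-0.1276  0.2857  2.2714 -0.9891  0.6401  0.4974] (np.float64(-0.9890579243133832), np.float64(0.640119334138361))
turn deg (tool axes) [-0.2104  0.0883 -0.2232]
then shift cm after turn [ 0.0679 -0.0191 -0.0668]  / before turn [ 0.0677 -0.0196 -0.0668] dist mm 0.9713981263196603
turn deg (tool axes) [-0.2104  0.0883 -0.2232]
then shift cm after turn [ 0.0679  3.5849 -0.1731]  / before turn [ 0.0816  3.584  -0.1864] dist mm 35.89734445589297
```

Run:
```python
from h import *
s,M=st()
for l,u,b in((42,.03,.01),(42,.0,.0)):
    Mt,p,C,tz=place(l,u,b);plan(M,s['tcp_pos'],Mt,p)
```

```text
t 7.92 tcp [ 0.4811 -0.1735  0.0916] F [ 0.513   0.063  -3.7543] w 0.061
tool axes cols x,y,z:
 [[ 0.979   0.1039 -0.1753]
 [ 0.2038 -0.5165  0.8317]
 [-0.0041 -0.85   -0.5268]]
turn deg (tool axes) [ 3.7896  0.0804 -0.2261]
then shift cm after turn [ 0.0679  0.4711 -0.5089]  / before turn [ 0.0692  0.5034 -0.4768] dist mm 6.967738023579476
turn deg (tool axes) [ 3.7896  0.0804 -0.2261]
then shift cm after turn [0.0679 3.5894 0.0166]  / before turn [0.0823 3.5801 0.2536] dist mm 35.90053923095555
```

Emit:
drive_tool(
  commands=[
    [0,0,0,3.8,0,0],
    [0,1.2,0,0,0,0],
    [0,1.2,0,0,0,0],
    [0,0.6,0,0,0,0],
    [0,0,0,0,0,0],
    [0,0,0,0,0,0],
  ],
)

```text
time_s: 8.42
tcp_pos: [0.4844, -0.1874, 0.0654]
tool_rot: [-2.051, -0.209, 0.13]
contact_force: [0.0, -0.3, -4.4]
grip_width: 0.0611
```

Run:
```python
from h import *
s,M=st();print(s['joint_positions'])
for l,u,b in((42,.0,.0),):
    Mt,p,C,tz=place(l,u,b);plan(M,s['tcp_pos'],Mt,p)
im=arm.capture('top')[:,:,::-1];cv2.imwrite('pics/t6.png',im);crop(im,360,200,490,340,4,'t6c.png')
```

```text
t 8.42 tcp [ 0.4844 -0.1874  0.0654] F [ 0.0326 -0.2945 -4.3963] w 0.0611
tool axes cols x,y,z:
 [[ 0.9791  0.0924 -0.1812]
 [ 0.2034 -0.4598  0.8644]
 [-0.0034 -0.8832 -0.469 ]]
[-0.1884  0.3351  2.253  -0.9451  0.5655  0.4236]
turn deg (tool axes) [-0.0324  0.0356 -0.2028]
then shift cm after turn [0.0362 0.6005 0.0538]  / before turn [0.0383 0.6004 0.0534] dist mm 6.040027744396825
```

View pics/t6c.png

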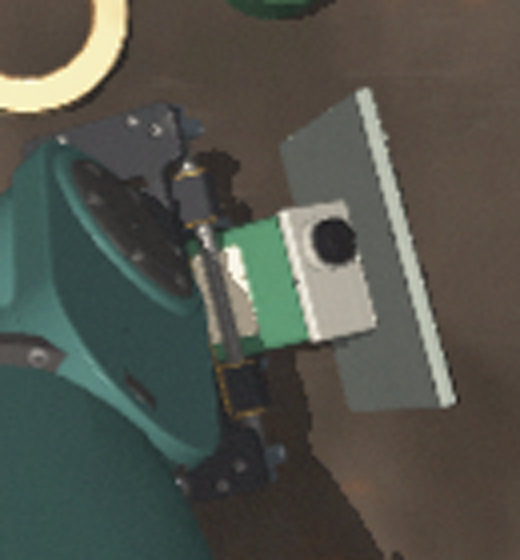

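Emit:
drive_tool(
  commands=[
    [0,0.3,0,0,0,0],
    [0,0.2,0,0,0,0],
    [0,0,0,0,0,0],
    [0,0,0,0,0,0],
  ],
)

```text
time_s: 8.8
tcp_pos: [0.4852, -0.1899, 0.0615]
tool_rot: [-2.052, -0.21, 0.13]
contact_force: [-4.7, 5.2, 11.7]
grip_width: 0.0611
```

Emit:
drive_tool(
  commands=[
    [0,0.15,0,0,0,0],
    [0,0.15,0,0,0,0],
    [0,0,0,0,0,0],
  ],
)

```text
time_s: 9.05
tcp_pos: [0.4855, -0.1913, 0.0594]
tool_rot: [-2.053, -0.21, 0.13]
contact_force: [-10.1, 13.3, 29.6]
grip_width: 0.0609
```

The forces show contact with both the bench and the plate, so I let go.

Emit:
drive_tool(
  commands=[
    [0,-0.3,0,0,0,0],
    [0,0,0,0,0,0],
    [0,0,0,0,0,0],
    [0,0,0,0,0,0],
    [0,0,0,0,0,0],
    [0,0,0,0,0,0],
  ],
  hand=9.1,
)

```text
time_s: 9.55
tcp_pos: [0.4846, -0.1899, 0.0605]
tool_rot: [-2.05, -0.209, 0.13]
contact_force: [-0.2, -0.4, -0.2]
grip_width: 0.0909
```

Run:
```python
from h import *
s,M=st();print(s['joint_positions'])
im=arm.capture('top')[:,:,::-1];cv2.imwrite('pics/t7.png',im);crop(im,360,200,490,340,4,'t7c.png')
im=arm.capture('wrist')[:,:,::-1];cv2.imwrite('pics/w7.png',im)
```

```text
t 9.55 tcp [ 0.4846 -0.1899  0.0605] F [-0.1663 -0.3622 -0.2352] w 0.0909
tool axes cols x,y,z:
 [[ 0.9791  0.0923 -0.1812]
 [ 0.2033 -0.4594  0.8646]
 [-0.0034 -0.8834 -0.4686]]
[-0.1937  0.3465  2.2514 -0.9591  0.5574  0.4352]
```

View pics/t7c.png

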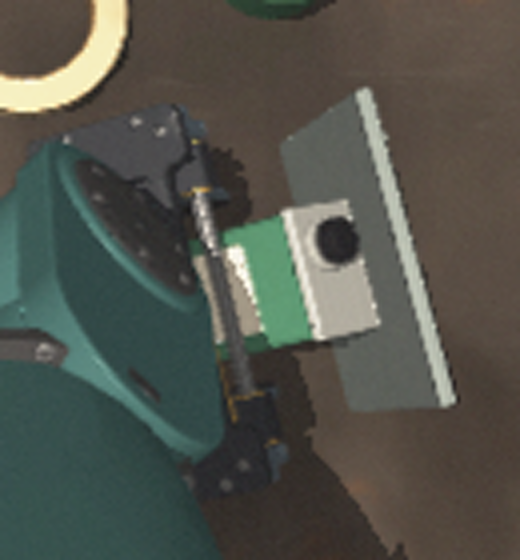

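View pics/w7.png

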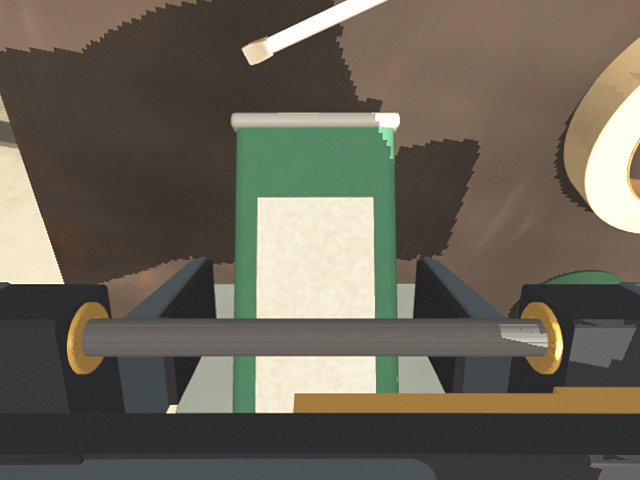

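The tin leans freely against the plate at roughly 42°, with zero force on the tool. Before pushing I regrip it at a steeper relative angle, so that I can set a safer lean of about 30°.

Run:
```python
from h import *
s,M=st()
_,_,C,tz=place(42); tx=np.cross(PY,tz)
print('C',C)
# measured lean: project top rim corners / cap centre
c=cam('top')
for sg in(-1,1):
    for sx in(-1,1):
        print('top corner',sg,sx,(proj(c,C+.075*tz+.032*sg*PY+.026*sx*tx)-[360,200])*4)
print('cap',(proj(c,C+.09*tz+.012*PY-.008*tx)-[360,200])*4)
Mt=toolrot(11.8,-14)
G=C+.02*tz-.004*tx; p=G+.019*Mt[:,1]
plan(M,s['tcp_pos'],Mt,p)
plan(Mt,p-.05*Mt[:,1],Mt,p);print(100*Mt.T@(p-.05*Mt[:,1]-s['tcp_pos']))
```

```text
t 9.65 tcp [ 0.4846 -0.1899  0.0605] F [-0.4505 -0.0877 -0.0065] w 0.0909
tool axes cols x,y,z:
 [[ 0.9791  0.0923 -0.1811]
 [ 0.2033 -0.4594  0.8647]
 [-0.0034 -0.8834 -0.4686]]
C [ 0.4844 -0.1858  0.0731]
top corner -1 -1 [322.514  336.8967]
top corner -1 1 [382.8264 322.5424]
top corner 1 -1 [288.1554 203.8909]
top corner 1 1 [349.2362 194.5387]
cap [346.6131 234.3195]
turn deg (tool axes) [13.9425  0.0026 -0.208 ]
then shift cm after turn [ 0.0603 -0.8739 -1.3416]  / before turn [ 0.0577 -0.5251 -1.5126] dist mm 16.02232727107213
turn deg (tool axes) [0. 0. 0.]
then shift cm after turn [ 0.  5. -0.]  / before turn [ 0.  5. -0.] dist mm 50.0
[ 0.0603 -5.8739 -1.3416]
```

Emit:
drive_tool(
  commands=[
    [0,-2,0,0,0,0],
    [0,-2,0,0,0,0],
    [0,-2,0,0,0,0],
    [0,0,0,7,0,0],
    [0,0,0,7,0,0],
    [0,0,0,0,0,0],
    [0,0,0,0,0,0],
  ],
)

```text
time_s: 10.23
tcp_pos: [0.4776, -0.1638, 0.1131]
tool_rot: [-1.874, -0.18, 0.146]
contact_force: [1.0, -0.8, 0.3]
grip_width: 0.0909
```

Run:
```python
from h import *
s,M=st()
_,_,C,tz=place(42); tx=np.cross(PY,tz)
Mt=toolrot(11.8,-14)
G=C+.02*tz-.004*tx; p=G+.019*Mt[:,1]
plan(M,s['tcp_pos'],Mt,p)
im=arm.capture('top')[:,:,::-1];cv2.imwrite('pics/t8.png',im);crop(im,360,200,490,340,4,'t8c.png')
cv2.imwrite('pics/w8.png',arm.capture('wrist')[:,:,::-1])
```

```text
t 10.23 tcp [ 0.4776 -0.1638  0.1131] F [ 0.9687 -0.8165  0.2781] w 0.0909
tool axes cols x,y,z:
 [[ 0.9801  0.0508 -0.1916]
 [ 0.198  -0.2998  0.9332]
 [-0.01   -0.9526 -0.3039]]
turn deg (tool axes) [ 3.6934 -0.2074 -0.6558]
then shift cm after turn [ 0.2191  4.8817 -2.6903]  / before turn [ 0.2851  5.042  -2.3695] dist mm 55.782658826459205
```

View pics/t8c.png

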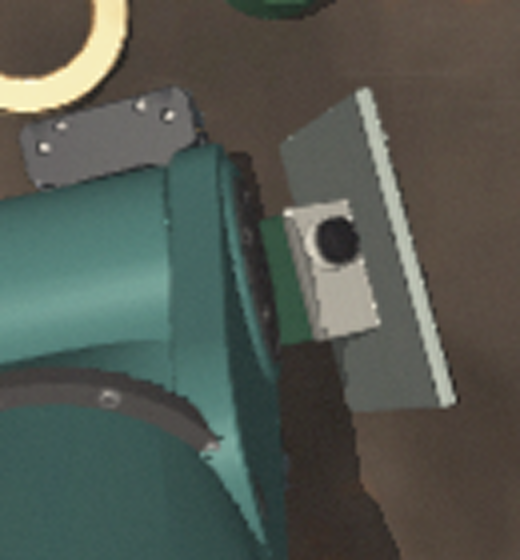

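View pics/w8.png

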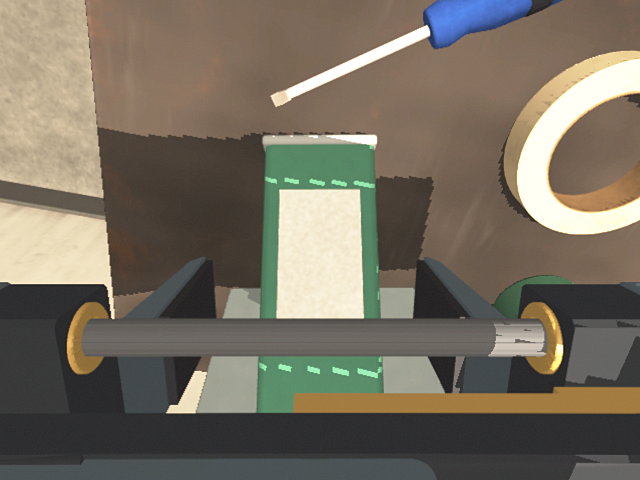

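The tin stands leaning on its own against the plate, with its cap at (336,240) in the crop. It is central between the fingers in the wrist view, so I regrip.

Emit:
drive_tool(
  commands=[
    [0,0,0,3.7,0,0],
    [0,0,-1.4,0,0,0],
    [0.1,0,-1.3,0,0,0],
    [0,1.2,0,0,0,0],
    [0,1.2,0,0,0,0],
    [0,1.2,0,0,0,0],
    [0,0.8,0,0,0,0],
    [0,0.4,0,0,0,0],
    [0,0,0,0,0,0],
    [0,0,0,0,0,0],
  ],
)

```text
time_s: 11.17
tcp_pos: [0.4855, -0.1993, 0.0723]
tool_rot: [-1.806, -0.175, 0.154]
contact_force: [0.5, -0.3, 0.1]
grip_width: 0.091
```

Run:
```python
from h import *
s,M=st();print(s['joint_positions'])
_,_,C,tz=place(42); tx=np.cross(PY,tz)
Mt=toolrot(11.8,-14)
G=C+.02*tz-.004*tx; p=G+.019*Mt[:,1]
plan(M,s['tcp_pos'],Mt,p)
im=arm.capture('top')[:,:,::-1];cv2.imwrite('pics/t9.png',im);crop(im,360,200,490,340,4,'t9c.png')
cv2.imwrite('pics/w9.png',arm.capture('wrist')[:,:,::-1])
```

```text
t 11.17 tcp [ 0.4855 -0.1993  0.0723] F [ 0.5373 -0.2655  0.1246] w 0.091
tool axes cols x,y,z:
 [[ 0.9796  0.0372 -0.1977]
 [ 0.2008 -0.236   0.9508]
 [-0.0113 -0.971  -0.2386]]
[-0.3254  0.3087  2.1945 -0.408   0.5629 -0.1907]
turn deg (tool axes) [-0.1952 -0.0516 -0.6811]
then shift cm after turn [ 0.1699  0.04   -0.1526]  / before turn [ 0.1705  0.0375 -0.1525] dist mm 2.318537459824966
```

View pics/w9.png

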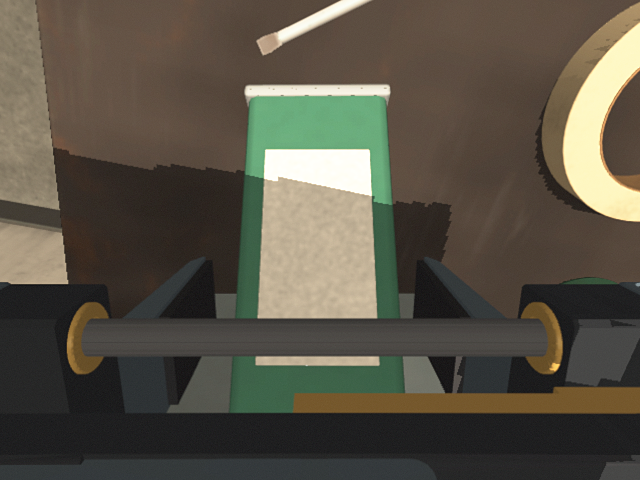

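View pics/t9c.png

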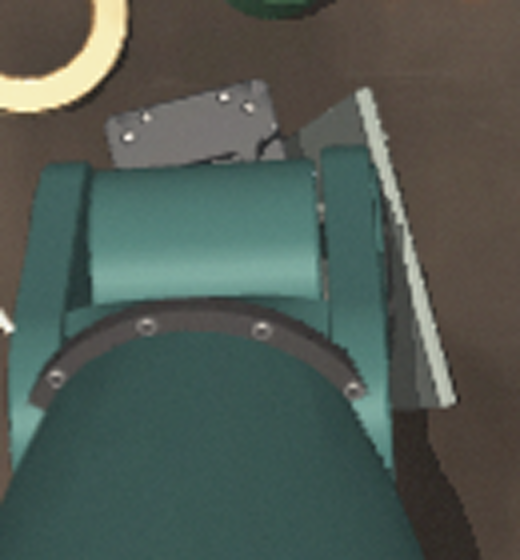

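Emit:
drive_tool(
  commands=[
    [0,0,0,0,0,0],
    [0,0,0,0,0,0],
    [0,0,0,0,0,0],
    [0,0,0,0,0,0],
    [0,0,0,0,0,0],
    [0,0,0,0,0,0],
    [0,0,0,0,0,0],
    [0,0,0,0,0,0],
    [0,0,0,0,0,0],
  ],
  hand=5,
  newtons=30,
)

```text
time_s: 12.02
tcp_pos: [0.4859, -0.1995, 0.0728]
tool_rot: [-1.806, -0.176, 0.153]
contact_force: [-0.2, 1.0, 5.1]
grip_width: 0.0609
```

```bash
cat >> h.py <<'E'
REL=dict(dt=.020,dx=-.004,rel=34.)
def place2(lean,up=0,back=0,side=0,ref=None):
    """target TCP for second grip; ref = offset of G in tin frame (tx,PY,tz)"""
    a=np.radians(lean);Z=np.array([0,0,1.])
    tz=np.cos(a)*Z+np.sin(a)*PX; tx=np.cos(a)*PX-np.sin(a)*Z
    C=PM-PX*(.150*np.sin(a)+back)+Z*up+PY*side+.075*tz-.026*tx
    G=C+ref[0]*tx+ref[2]*tz
    Mt=toolrot(11.8,ref[3]-(90-lean)); return Mt,G+.019*Mt[:,1]
E
python3 - <<'E'
from h import *
s,M=st()
_,_,C,tz=place(42); tx=np.cross(PY,tz)
G=s['tcp_pos']-.019*M[:,1]
tilt=np.degrees(np.arcsin(M[2,2]));ref=[(G-C)@tx,(G-C)@PY,(G-C)@tz,48+tilt]
print('ref',ref)
for l,u,b,sd in((42,.01,.01,.002),(30,.01,.01,.002),(30,0,0.002,.002)):
    Mt,p=place2(l,u,b,sd,ref);plan(M,s['tcp_pos'],Mt,p)
E
```

```text
t 12.02 tcp [ 0.4859 -0.1995  0.0728] F [-0.1551  0.9673  5.1392] w 0.0609
tool axes cols x,y,z:
 [[ 0.9796  0.0382 -0.1973]
 [ 0.2008 -0.2362  0.9507]
 [-0.0103 -0.9709 -0.2391]]
ref [np.float64(-0.005250435456616686), np.float64(-0.0011725077558171013), np.float64(0.0196623728226555), np.float64(34.166926552437275)]
turn deg (tool axes) [-0.0004 -0.0716 -0.6231]
then shift cm after turn [ 0.3379 -1.21    0.7319]  / before turn [ 0.3238 -1.2136  0.7323] dist mm 14.539177518484836
turn deg (tool axes) [-12.0003  -0.0061  -0.6283]
then shift cm after turn [ 0.3379 -1.6249 -0.704 ]  / before turn [ 0.3195 -1.7394 -0.3504] dist mm 18.028523163811784
turn deg (tool axes) [-12.0003  -0.0061  -0.6283]
then shift cm after turn [ 0.3379 -0.3763 -0.9883]  / before turn [ 0.3328 -0.5772 -0.8881] dist mm 11.102221087721801
```

Emit:
drive_tool(
  commands=[
    [0.1,-0.6,0.4,0,0,0],
    [0.15,-0.6,0.3,0,0,0],
    [0,-0.2,-0.4,-6,0,0],
    [0,-0.2,-0.4,-6,0,0],
    [0,0,0,0,0,-0.6],
    [0,0,0,0,0,0],
  ],
)

```text
time_s: 12.52
tcp_pos: [0.486, -0.1938, 0.0869]
tool_rot: [-1.978, -0.202, 0.14]
contact_force: [0.6, -0.4, -3.9]
grip_width: 0.0609
```

Run:
```python
from h import *
s,M=st();print(s['joint_positions'])
ref=[-.0053,0,.0197,34.17]
for l,u,b,sd in((30,.01,.01,.002),(30,0,0.00,.002)):
    Mt,p=place2(l,u,b,sd,ref);plan(M,s['tcp_pos'],Mt,p)
```

```text
t 12.52 tcp [ 0.486  -0.1938  0.0869] F [ 0.6168 -0.3735 -3.9003] w 0.0609
tool axes cols x,y,z:
 [[ 0.9786  0.078  -0.1905]
 [ 0.2058 -0.3951  0.8953]
 [-0.0055 -0.9153 -0.4027]]
[-0.2356  0.282   2.2354 -0.7427  0.5718  0.179 ]
turn deg (tool axes) [-2.0844  0.1989 -0.2522]
then shift cm after turn [ 0.2116 -0.1173 -0.5918]  / before turn [ 0.209  -0.1397 -0.5879] dist mm 6.393873695960915
turn deg (tool axes) [-2.0844  0.1989 -0.2522]
then shift cm after turn [ 0.2116  1.2185 -1.0562]  / before turn [ 0.2132  1.1784 -1.1006] dist mm 16.26413288235379
```

Emit:
drive_tool(
  commands=[
    [0.15,0,-0.4,-2,0,0],
    [0,0.3,-0.4,0,0,0],
    [0,0.4,-0.2,0,0,0],
    [0,0,0,0,0,0],
    [0,0,0,0,0,0],
  ],
)

```text
time_s: 12.93
tcp_pos: [0.4903, -0.2071, 0.085]
tool_rot: [-2.014, -0.203, 0.134]
contact_force: [0.9, -0.4, -3.6]
grip_width: 0.0611
```

Emit:
drive_tool(
  commands=[
    [0,0.3,0,0,0,0],
    [0,0.2,0,0,0,0],
    [0,0,0,0,0,0],
  ],
)

```text
time_s: 13.18
tcp_pos: [0.491, -0.2087, 0.0811]
tool_rot: [-2.015, -0.204, 0.134]
contact_force: [-6.0, 8.9, 12.1]
grip_width: 0.0607
```

Run:
```python
from h import *
s,M=st();print(s['joint_positions'])
ref=[-.0053,0,.0197,34.17]
for l,u,b,sd in((30,0,0.00,.002),):
    Mt,p=place2(l,u,b,sd,ref);plan(M,s['tcp_pos'],Mt,p)
```

```text
t 13.18 tcp [ 0.491  -0.2087  0.0811] F [-5.979   8.9205 12.1146] w 0.0607
tool axes cols x,y,z:
 [[ 0.9791  0.0849 -0.1851]
 [ 0.2036 -0.4287  0.8802]
 [-0.0046 -0.8994 -0.437 ]]
[-0.2459  0.3085  2.2276 -0.8341  0.5627  0.2562]
turn deg (tool axes) [ 0.084   0.0657 -0.2613]
then shift cm after turn [0.0181 0.0085 0.0956]  / before turn [0.0183 0.0083 0.0956] dist mm 0.977104488953341
```

Emit:
drive_tool(
  commands=[
    [0,0,0,0,0,0],
    [0,0,0,0,0,0],
    [0,0,0,0,0,0],
    [0,0,0,0,0,0],
    [0,0,0,0,0,0],
    [0,0,0,0,0,0],
    [0,-2,0,0,0,0],
    [0,-3,0,0,0,0],
    [0,-4,0,0,0,0],
    [0,-4,0,0,0,0],
    [0,-4,0,0,0,0],
    [0,0,0,0,0,0],
  ],
  hand=9.1,
)

```text
time_s: 14.18
tcp_pos: [0.4789, -0.1343, 0.2401]
tool_rot: [-2.017, -0.211, 0.127]
contact_force: [2.0, -0.5, 0.9]
grip_width: 0.0912
```

Run:
```python
from h import *
s,M=st();print(s['joint_positions'])
im=arm.capture('top')[:,:,::-1];cv2.imwrite('pics/t10.png',im);crop(im,360,200,490,340,4,'t10c.png')
cv2.imwrite('pics/w10.png',arm.capture('wrist')[:,:,::-1])
```

```text
t 14.18 tcp [ 0.4789 -0.1343  0.2401] F [ 2.0078 -0.5034  0.8711] w 0.0912
tool axes cols x,y,z:
 [[ 0.9787  0.0931 -0.1827]
 [ 0.2051 -0.4291  0.8797]
 [ 0.0035 -0.8985 -0.439 ]]
[-0.0932 -0.021   2.2174 -0.5717  0.8845  0.056 ]
```

View pics/t10c.png

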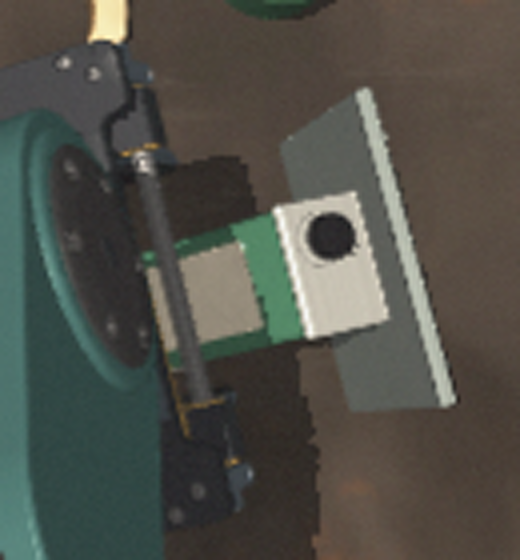

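View pics/w10.png

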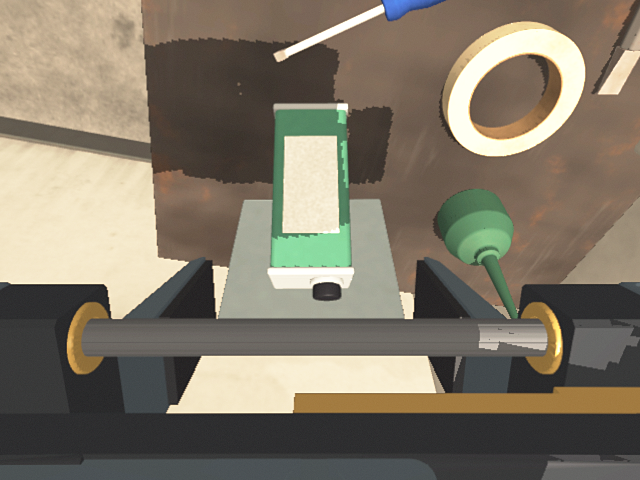

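Tin leans freely at about 30°, with its top edge on the plate between (355,192) and (388,320) in the crop. It lies centrally on the plate in the wrist view too. Next comes the pushing pose, with the fingers shut.

Run:
```python
from h import *
s,M=st();c=cam('top')
pts=[onz(c,360+x/4,200+y/4,.130) for x,y in((355,192),(388,320))]
for p in pts: print('top front corner: dist',(p-PM)@PX*1000,'lat',(p-PM)@PY*1000)
for x,y in((273,210),(309,340)):
    p=onz(c,360+x/4,200+y/4,.156);print('top back',(p-PM)@PX*1000,(p-PM)@PY*1000)
Mt=toolrot(11.8,-15)
for d,z in((.145,.15),(.145,.014)):
    t=PM-PX*d+PY*.0+[0,0,z]; plan(M,s['tcp_pos'],Mt,t);print(t)
```

```text
t 14.28 tcp [ 0.4773 -0.1355  0.2351] F [-0.201   0.2759  0.0851] w 0.0909
tool axes cols x,y,z:
 [[ 0.9788  0.0883 -0.1846]
 [ 0.2046 -0.4289  0.8799]
 [-0.0015 -0.899  -0.4379]]
top front corner: dist -2.0413766138661567 lat 31.43784507156592
top front corner: dist -2.3395483271101987 lat -31.289676783861026
top back -48.5866468047422 30.187223568509598
top back -47.43496435523274 -31.93809759409935
turn deg (tool axes) [10.9722  0.0362 -0.0774]
then shift cm after turn [-0.3301  7.5807  4.6036]  / before turn [-0.3172  6.5664  5.9625] dist mm 88.75200768365775
[ 0.4689 -0.1119  0.15  ]
turn deg (tool axes) [10.9722  0.0362 -0.0774]
then shift cm after turn [-0.3301 20.7173  8.1235]  / before turn [-0.297  18.7928 11.9184] dist mm 222.55507933570982
[ 0.4689 -0.1119  0.014 ]
```

Emit:
drive_tool(
  commands=[
    [0,0,0,5.5,0,0],
    [0,0,0,5.5,0,0],
    [-0.1,0,2.5,0,0,0],
    [-0.2,2,2.1,0,0,0],
    [0,3,0,0,0,0],
    [0,2.6,0,0,0,0],
    [0,2.5,0.67,0,0,0],
    [0,2.5,0.67,0,0,0],
    [0,2.5,0.67,0,0,0],
    [0,0,0,0,0,0],
    [0,0,0,0,0,0],
  ],
  hand=0,
)

```text
time_s: 15.2
tcp_pos: [0.4661, -0.1124, 0.0692]
tool_rot: [-1.823, -0.181, 0.152]
contact_force: [0.0, 0.1, -0.2]
grip_width: 0.0206
```

Run:
```python
from h import *
s,M=st();print(s['joint_positions'])
Mt=toolrot(11.8,-15)
for d,z in((.145,.014),):
    t=PM-PX*d+[0,0,z]; plan(M,s['tcp_pos'],Mt,t)
im=arm.capture('wrist')[:,:,::-1];cv2.imwrite('pics/w11.png',im)
im=arm.capture('top')[:,:,::-1];crop(im,360,200,490,340,4,'t11c.png')
```

```text
t 15.2 tcp [ 0.4661 -0.1124  0.0692] F [ 0.0047  0.1379 -0.1965] w 0.0206
tool axes cols x,y,z:
 [[ 0.9791  0.0433 -0.1985]
 [ 0.203  -0.2523  0.9461]
 [-0.0091 -0.9667 -0.2559]]
[-0.1487  0.269   2.2672 -0.4654  0.5726  0.0349]
turn deg (tool axes) [-0.1742  0.0503 -0.5271]
then shift cm after turn [0.2896 5.3303 1.4175]  / before turn [0.3398 5.3317 1.401 ] dist mm 55.2315101768766
```

View pics/w11.png

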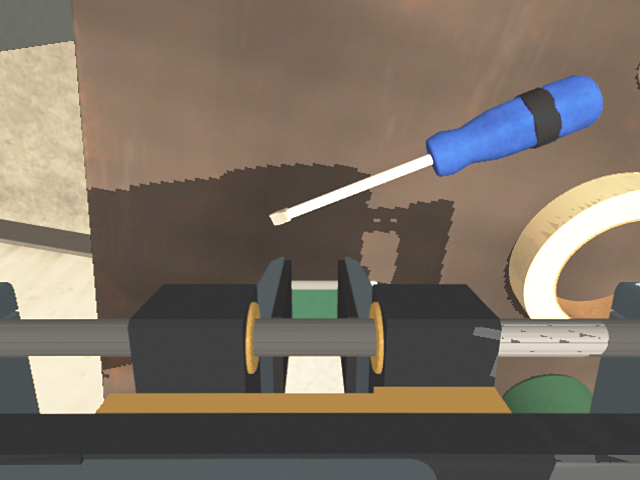

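Run:
```python
from h import *
w=cam('wrist')
for d in(.120,.145,.161):
    for l in(-.014,.014): print(d,l,proj(w,PM-PX*d+PY*l+[0,0,.01]))
for p in((279,217),(345,190)): P=onz(w,*p,.008);print((P-PM)@PX,(P-PM)@PY)
```

```text
0.12 -0.014 [293.53093375 261.27715892]
0.12 0.014 [338.67040533 261.35983367]
0.145 -0.014 [292.38949459 225.93176916]
0.145 0.014 [339.91190821 225.99773732]
0.161 -0.014 [291.59228236 201.28254326]
0.161 0.014 [340.77916379 201.33561231]
-0.14987521479554142 -0.02183636625714909
-0.16712318962775233 0.016295379750787972
```

The screwdriver tip is at (279,217), about 150 mm from the plate, so I'll come down only just behind the tin's foot rim.

Run:
```python
from h import *
s,M=st()
Mt=toolrot(11.8,-15)
for d,z in((.134,.05),(.134,.016),):
    t=PM-PX*d+PY*.003+[0,0,z]; plan(M,s['tcp_pos'],Mt,t)
```

```text
t 15.3 tcp [ 0.468  -0.1125  0.0714] F [0.2915 0.1286 0.1729] w 0.0125
tool axes cols x,y,z:
 [[ 0.9791  0.048  -0.1975]
 [ 0.2032 -0.253   0.9459]
 [-0.0046 -0.9663 -0.2575]]
turn deg (tool axes) [-0.0773 -0.0056 -0.2723]
then shift cm after turn [ 0.4055  2.3409 -0.4684]  / before turn [ 0.4167  2.3383 -0.4715] dist mm 24.21510511681171
turn deg (tool axes) [-0.0773 -0.0056 -0.2723]
then shift cm after turn [0.4055 5.6251 0.4116]  / before turn [0.4322 5.6236 0.404 ] dist mm 56.546572385492006
```

Emit:
drive_tool(
  commands=[
    [0.2,1.1,-0.25,0,0,0],
    [0.2,1.2,-0.2,0,0,0],
    [0,1.1,0.3,0,0,0],
    [0,1.1,0.3,0,0,0],
    [0,0.8,0.2,0,0,0],
    [0,0,0,0,0,0],
    [0,0,0,0,0,0],
  ],
)

```text
time_s: 15.88
tcp_pos: [0.4732, -0.1214, 0.0186]
tool_rot: [-1.824, -0.184, 0.149]
contact_force: [-0.2, 1.2, 0.6]
grip_width: 0.0005
```

Run:
```python
from h import *
s,M=st();print(s['joint_positions'])
d=s['tcp_pos']-PM;print('dist',d@PX,'lat',d@PY)
Mt=toolrot(11.8,-15);t=PM-PX*.134+PY*.003+[0,0,.016];plan(M,s['tcp_pos'],Mt,t)
cv2.imwrite('pics/w12.png',arm.capture('wrist')[:,:,::-1])
```

```text
t 15.88 tcp [ 0.4732 -0.1214  0.0186] F [-0.1882  1.2291  0.6466] w 0.0005
tool axes cols x,y,z:
 [[ 0.9791  0.0473 -0.198 ]
 [ 0.2035 -0.2529  0.9459]
 [-0.0053 -0.9663 -0.2572]]
[-0.1657  0.389   2.2509 -0.5579  0.474   0.1243]
dist -0.13483404489815684 lat 0.002242012906564694
turn deg (tool axes) [-0.0952  0.0222 -0.3101]
then shift cm after turn [ 0.0758  0.2762 -0.0123]  / before turn [ 0.0773  0.2757 -0.0128] dist mm 2.8665801190669256
```

View pics/w12.png

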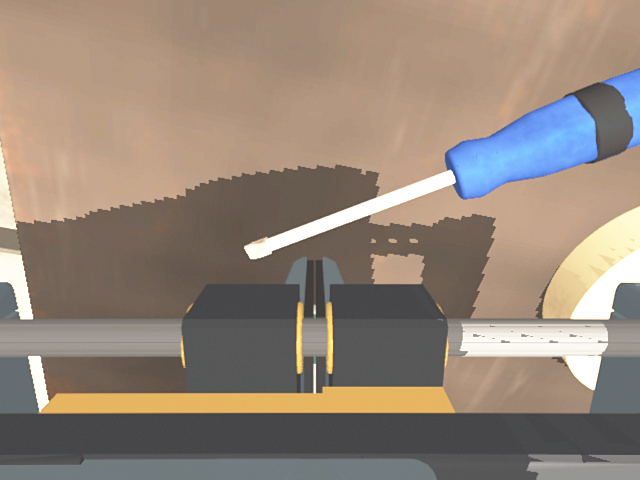

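The shut fingers are clear of the screwdriver and just behind the foot. I start the low push, moving slightly down so that the tip follows the rim.

Emit:
drive_tool(
  commands=[
    [0,0.15,0,0,0,0],
    [0,0.05,-0.2,0,0,0],
    [0,0.1,-0.2,0,0,0],
    [0,0.1,-0.2,0,0,0],
  ],
)

```text
time_s: 16.27
tcp_pos: [0.4752, -0.1284, 0.0165]
tool_rot: [-1.825, -0.185, 0.148]
contact_force: [0.0, 2.7, -0.7]
grip_width: 0.0002
```

Emit:
drive_tool(
  commands=[
    [0,0.1,-0.2,0,0,0],
    [0,0.1,-0.2,0,0,0],
    [0,0.1,-0.2,0,0,0],
  ],
)

```text
time_s: 16.52
tcp_pos: [0.4762, -0.1349, 0.0149]
tool_rot: [-1.824, -0.184, 0.148]
contact_force: [-0.1, 1.8, -0.1]
grip_width: 0.0007
```

Emit:
drive_tool(
  commands=[
    [0,0.1,-0.2,0,0,0],
    [0,0.1,-0.2,0,0,0],
    [0,0,0,0,0,0],
  ],
)

```text
time_s: 16.77
tcp_pos: [0.4771, -0.1393, 0.0139]
tool_rot: [-1.824, -0.184, 0.148]
contact_force: [0.3, 1.0, -0.7]
grip_width: 0.0005
```

Run:
```python
from h import *
s,M=st();d=s['tcp_pos']-PM;print('dist',d@PX,'lat',d@PY)
for n in('top','side','wrist'):
    im=arm.capture(n)[:,:,::-1];cv2.imwrite(f'pics/{n}13.png',im)
    if n=='top':crop(im,360,200,490,340,4,'t13c.png')
    if n=='side':crop(im,320,130,450,260,5,'s13c.png')
```

```text
t 16.77 tcp [ 0.4771 -0.1393  0.0139] F [ 0.2993  1.0408 -0.6798] w 0.0005
tool axes cols x,y,z:
 [[ 0.9791  0.0478 -0.1976]
 [ 0.2032 -0.253   0.9459]
 [-0.0048 -0.9663 -0.2574]]
dist -0.11647644972060311 lat 0.0023803925011033535
```

View pics/t13c.png

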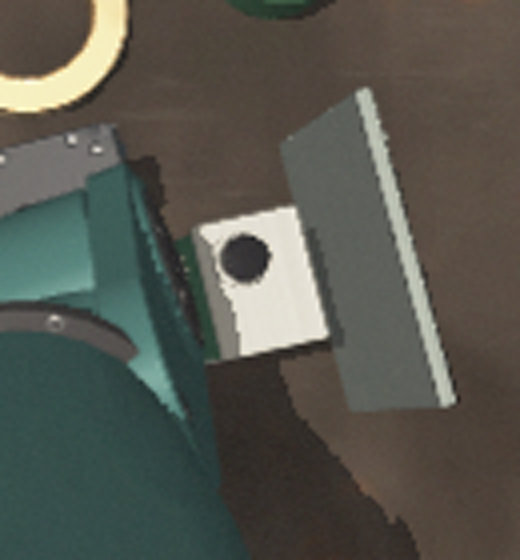

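View pics/s13c.png

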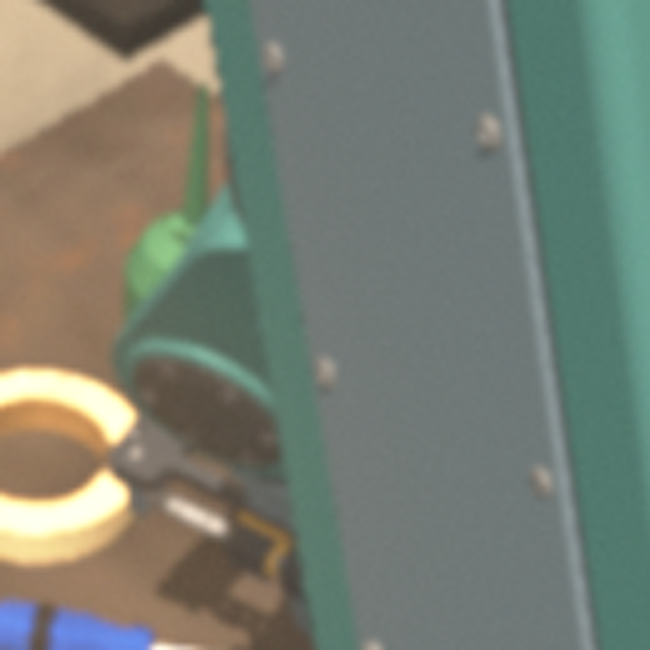

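View pics/wrist13.png

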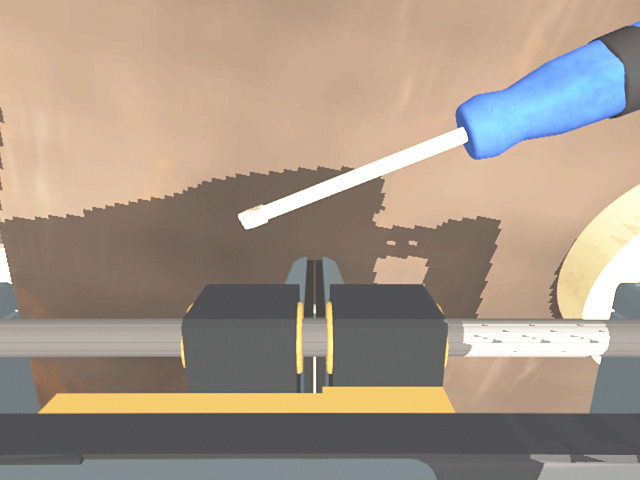

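The top view shows that the tin has dropped upright onto its foot. Its top runs (195,225) to (328,335) in the crop, still some way from the plate. I'll back off slightly, open the fingers for a two-point push, tilt a bit more, and slide it home.

Emit:
drive_tool(
  commands=[
    [0,0,0.6,0,0,0],
    [0,0,0,-4,0,0],
    [0,0,0,-4,0,0],
    [0,0,0,0,0,0],
    [0,0,0,0,0,0],
    [0,0,0,0,0,0],
  ],
  hand=3,
)

```text
time_s: 17.42
tcp_pos: [0.476, -0.1329, 0.0125]
tool_rot: [-1.959, -0.199, 0.14]
contact_force: [1.6, 0.1, -0.3]
grip_width: 0.0302
```

Run:
```python
from h import *
s,M=st();d=s['tcp_pos']-PM;print(s['joint_positions'],'dist',d@PX,'lat',d@PY)
c=cam('top')
for x,y in((295,207),(328,335),(195,228),(221,362)):
    p=onz(c,360+x/4,200+y/4,.150);print((p-PM)@PX*1000,(p-PM)@PY*1000)
Mt=toolrot(11.8,-22);plan(M,s['tcp_pos'],Mt,PM-PX*.115+[0,0,.012])
print('PX tool',M.T@PX,'down',M.T@[0,0,-1])
```

```text
t 17.42 tcp [ 0.476  -0.1329  0.0125] F [ 1.5929  0.1141 -0.3224] w 0.0302
tool axes cols x,y,z:
 [[ 0.9788  0.074  -0.1908]
 [ 0.2046 -0.3785  0.9027]
 [-0.0054 -0.9227 -0.3856]]
[-0.1192  0.4234  2.2595 -0.8818  0.4954  0.4677] dist -0.12297510306021664 lat 0.002629901587753768
-36.78383067435541 29.630264922221492
-36.83569783359269 -31.69924348528328
-84.87637089990912 30.491529012096116
-88.3821964794767 -32.70558605350877
turn deg (tool axes) [ 0.6814  0.1224 -0.2821]
then shift cm after turn [-0.263   0.3425 -0.7218]  / before turn [-0.2628  0.3523 -0.7171] dist mm 8.410758150081714
PX tool [-0.0001  0.3856 -0.9227] down [0.0054 0.9227 0.3856]
```

Emit:
drive_tool(
  commands=[
    [-0.25,0.15,-0.37,0,0,0],
    [0,0.155,-0.37,0,0,0],
    [0,0.155,-0.37,0,0,0],
    [0,0.155,-0.37,0,0,0],
    [0,0.12,-0.28,0,0,0],
    [0,0.12,-0.28,0,0,0],
    [0,0.12,-0.28,0,0,0],
    [0,0.12,-0.28,0,0,0],
    [0,0.12,-0.28,0,0,0],
    [0,0,0,0,0,0],
  ],
)

```text
time_s: 18.25
tcp_pos: [0.4799, -0.1648, 0.0125]
tool_rot: [-1.962, -0.198, 0.139]
contact_force: [-0.1, 0.5, 0.9]
grip_width: 0.03
```

Run:
```python
from h import *
s,M=st();d=s['tcp_pos']-PM;print(s['joint_positions'],'dist',d@PX,'lat',d@PY)
print('PX tool',M.T@PX)
im=arm.capture('top')[:,:,::-1];crop(im,360,200,490,340,4,'t14c.png')
```

```text
t 18.25 tcp [ 0.4799 -0.1648  0.0125] F [-0.0766  0.4692  0.9391] w 0.03
tool axes cols x,y,z:
 [[ 0.9791  0.0744 -0.1891]
 [ 0.2032 -0.3806  0.9021]
 [-0.0049 -0.9217 -0.3878]]
[-0.1854  0.4306  2.2462 -0.9016  0.4774  0.4235] dist -0.09089366167591234 lat -9.484729164359711e-05
PX tool [ 0.0013  0.3878 -0.9217]
```

View pics/t14c.png

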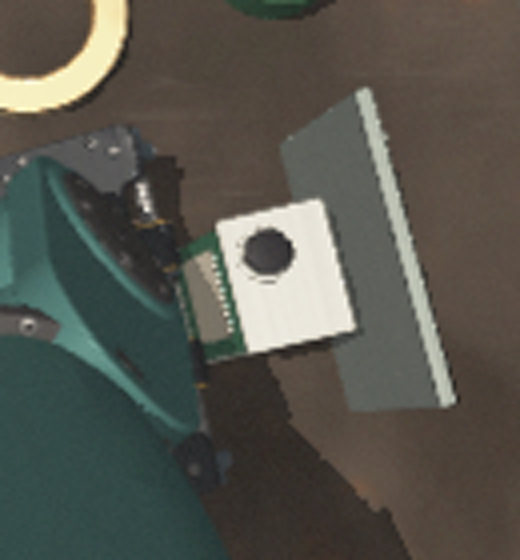

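The tin slid upright towards the plate and stays square. I continue.

Emit:
drive_tool(
  commands=[
    [0,0.12,-0.28,0,0,0],
    [0,0.12,-0.28,0,0,0],
    [0,0.12,-0.28,0,0,0],
    [0,0.12,-0.28,0,0,0],
    [0,0.12,-0.28,0,0,0],
    [0,0.08,-0.18,0,0,0],
    [0,0,0,0,0,0],
  ],
)

```text
time_s: 18.88
tcp_pos: [0.4834, -0.1817, 0.0123]
tool_rot: [-1.962, -0.198, 0.138]
contact_force: [-0.0, 1.6, 1.2]
grip_width: 0.0299
```

Emit:
drive_tool(
  commands=[
    [0,0.08,-0.18,0,0,0],
    [0,0.08,-0.18,0,0,0],
    [0,0,0,0,0,0],
  ],
)

```text
time_s: 19.13
tcp_pos: [0.4842, -0.1853, 0.0122]
tool_rot: [-1.962, -0.198, 0.139]
contact_force: [-0.6, 2.6, 2.6]
grip_width: 0.0299
```

Run:
```python
from h import *
s,M=st();d=s['tcp_pos']-PM;print(s['joint_positions'],'dist',d@PX,'lat',d@PY)
im=arm.capture('top')[:,:,::-1];crop(im,360,200,490,340,4,'t15c.png')
```

```text
t 19.13 tcp [ 0.4842 -0.1853  0.0122] F [-0.608   2.5537  2.6334] w 0.0299
tool axes cols x,y,z:
 [[ 0.9791  0.0745 -0.1893]
 [ 0.2034 -0.3805  0.9021]
 [-0.0049 -0.9218 -0.3877]]
[-0.2264  0.4381  2.2323 -0.9058  0.4667  0.3869] dist -0.07000863083368292 lat -0.00013579162207024489
```

View pics/t15c.png

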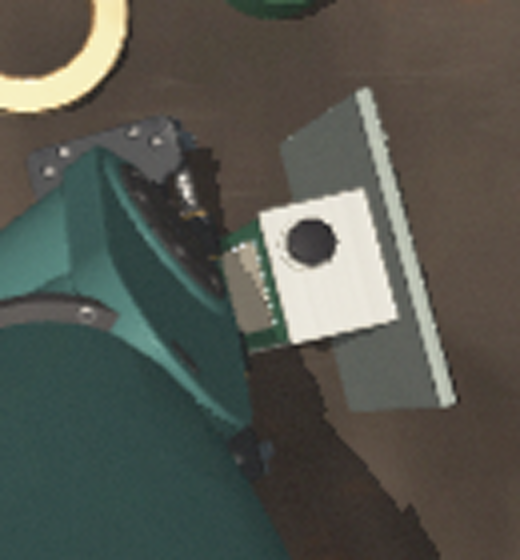

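Emit:
drive_tool(
  commands=[
    [0,0.06,-0.14,0,0,0],
    [0,0.06,-0.14,0,0,0],
    [0,0,0,0,0,0],
  ],
)

```text
time_s: 19.43
tcp_pos: [0.4845, -0.1876, 0.0121]
tool_rot: [-1.961, -0.199, 0.138]
contact_force: [-4.0, 13.7, 9.2]
grip_width: 0.03
```

Emit:
drive_tool(
  commands=[
    [0,0.06,-0.14,0,0,0],
    [0,0.04,-0.1,0,0,0],
    [0,0,0,0,0,0],
  ],
)

```text
time_s: 19.68
tcp_pos: [0.4846, -0.1884, 0.0119]
tool_rot: [-1.959, -0.2, 0.138]
contact_force: [-9.7, 41.7, 26.0]
grip_width: 0.0304
```

Emit:
drive_tool(
  commands=[
    [0,0.04,-0.1,0,0,0],
    [0,0,0,0,0,0],
    [0,0,0,0,0,0],
  ],
)

```text
time_s: 19.93
tcp_pos: [0.4847, -0.1887, 0.0119]
tool_rot: [-1.958, -0.201, 0.138]
contact_force: [-11.2, 54.0, 33.8]
grip_width: 0.0301
```

Run:
```python
from h import *
s,M=st();d=s['tcp_pos']-PM;print('dist',d@PX,'lat',d@PY)
im=arm.capture('top')[:,:,::-1];crop(im,360,200,490,340,4,'t16c.png')
```

```text
t 19.93 tcp [ 0.4847 -0.1887  0.0119] F [-11.2046  54.0302  33.8224] w 0.0301
tool axes cols x,y,z:
 [[ 0.9788  0.0762 -0.1901]
 [ 0.2048 -0.3769  0.9033]
 [-0.0028 -0.9231 -0.3845]]
dist -0.06656182752697343 lat -0.00031493175237089417
```

View pics/t16c.png

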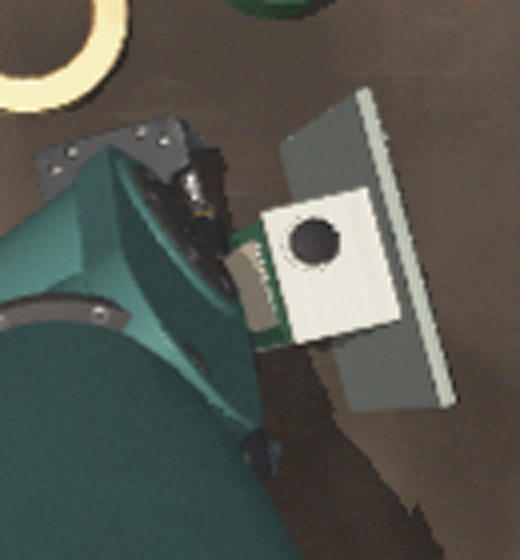

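It is firm against the plate, so I back off gently along the same line and then rise away.

Emit:
drive_tool(
  commands=[
    [0,-0.06,0.14,0,0,0],
    [0,-0.06,0.14,0,0,0],
    [0,-0.06,0.14,0,0,0],
    [0,-0.12,0.28,0,0,0],
    [0,-0.5,0.9,0,0,0],
    [0,-1,1,0,0,0],
    [0,-3,0.5,0,0,0],
    [0,-4,0,0,0,0],
    [0,-4,0,0,0,0],
    [0,-4,0,0,0,0],
    [0,-4,0,0,0,0],
    [0,-4,0,0,0,0],
  ],
)

```text
time_s: 20.98
tcp_pos: [0.4601, -0.068, 0.2305]
tool_rot: [-1.961, -0.198, 0.139]
contact_force: [0.9, -0.5, -0.1]
grip_width: 0.03
```

Run:
```python
from h import *
s,M=st();print(s['joint_positions'])
im=arm.capture('top')[:,:,::-1];cv2.imwrite('pics/t17.png',im);crop(im,360,200,490,340,4,'t17c.png')
cv2.imwrite('pics/w17.png',arm.capture('wrist')[:,:,::-1])
```

```text
t 20.98 tcp [ 0.4601 -0.068   0.2305] F [ 0.902  -0.5397 -0.0828] w 0.03
tool axes cols x,y,z:
 [[ 0.979   0.0743 -0.1897]
 [ 0.2037 -0.3797  0.9024]
 [-0.005  -0.9221 -0.3868]]
[ 0.0243 -0.04    2.2426 -0.4954  0.9309  0.1164]
```

View pics/t17c.png

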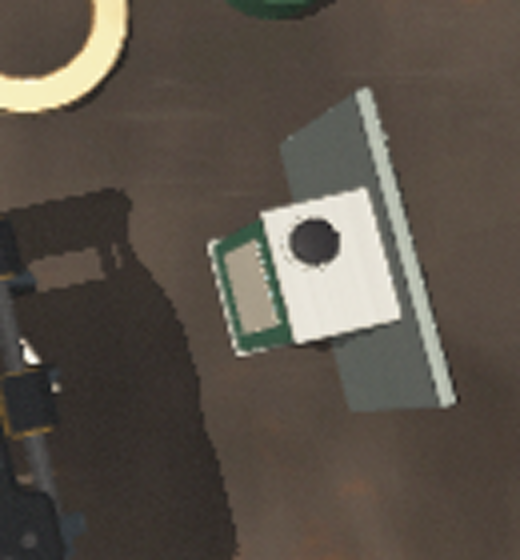

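View pics/w17.png

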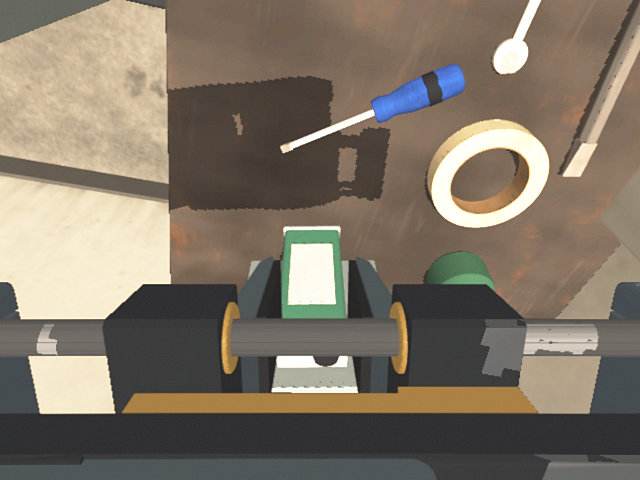

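Run:
```python
from h import *
c=cam('top')
def f(x,y,z): return onz(c,360+x/4,200+y/4,z)
T=[f(367,187,.15),f(401,318,.15),f(261,213,.15),f(297,343,.15)]
F=[f(210,241,.004),f(238,355,.004)]
for p in T+F: print('dist %.1f lat %.1f'%(-(p-PM)@PX*1000,(p-PM)@PY*1000))
for a,b in((0,1),(2,3)):
    v=T[a]-T[b];print('yaw vs plate',np.degrees(np.arctan2(v[1],v[0]))-11.8)
v=F[0]-F[1];print(np.degrees(np.arctan2(v[1],v[0]))-11.8)
```

```text
dist 1.5 lat 31.2
dist 1.7 lat -31.7
dist 53.0 lat 30.4
dist 51.8 lat -32.1
dist 50.6 lat 30.9
dist 51.0 lat -32.0
yaw vs plate -0.22523763208342196
yaw vs plate 1.106456328033845
-0.3822202828021606
```

View pics/t17.png

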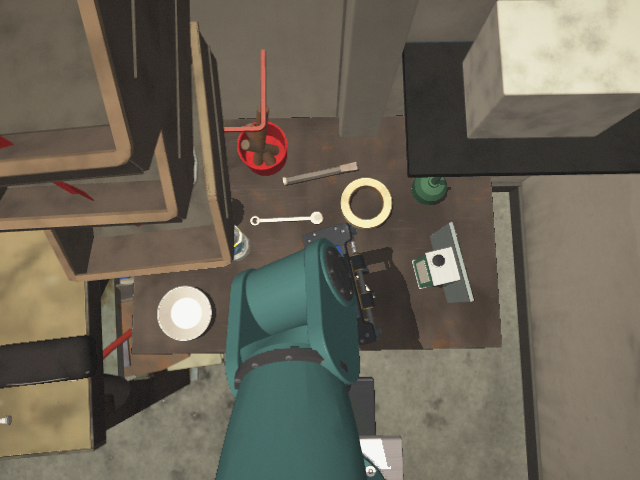

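The tin is upright and flush: top and foot edges are both within about 2 mm of the face line. It is central to about 0.5 mm and square to about 1°. The oil can (431,188), tape (367,203) and dish (185,314) have not moved, and the robot touches nothing.

Run:
```python
from bench import arm
print(arm.hand_in())
```

```text
the job is handed in; nothing more can be done
None
```

The tin stands upright on its foot against the plate, in the middle of its width, and the job was handed in at about 21 s.

**What I did:** I gripped the fallen tin across its sides and leaned it against the plate at about 42°. That was the steepest the wrist could set it with the first grip. I let go, gripped it again, set it at about 30° and let go again. Then I pushed low at the foot with shut fingers until it dropped onto its foot, and slid it along with two fingers until it met the plate.

**Last checks, from the top camera:**

| Check | Result |
|---|---|
| Gap to the plate | Front top edge reads 1.5–1.7 mm off the face, within calibration error; the push force showed firm contact |
| Off centre | less than 1 mm |
| Squareness | −0.2° and −0.4° on two edges |
| Oil can, tape, dish | same places as in the first picture |
| Robot | clear of everything, force about zero |

**What disagreed or went less well:**
- The rear top edge read 1.1° off square, unlike the other two edges. I put this down to reading the pixels.
- The last push against the plate was harder than I meant: about 54 N sideways and 34 N upward at the fingertips, so about 65 N in all. That is under the 120 N wrist limit, and the 40 N limit is for the arm and gripper body. I saw no sign of the body touching the tin.
- While turning the tin, joint 4 came to −1.0594, just inside its −1.06 limit.

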